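# Fit the bending roller and lock it with its R-clip

## Task

Set up the bench rod bender: lower the large grooved steel roller over the upright centre pin until it sits flat on the bender's hub, without dropping or slamming it. Then push the straight leg of the brass-coloured R-clip through the cross-hole in the pin, above the roller until the bent leg has ridden over the pin and snapped fully home. Feel for the hole instead of forcing the clip, and leave everything else on the bench where it lies.

Things in the scene. Friction and masses are not known exactly. Their poses are not given: they have to be found in the camera images.
- bender: Green bench rod bender, bolted down. Origin on the bench, on the axis of its centre pin. Base plate 180 x 130 x 12 mm. A round hub, 68 mm across, carries the roller on its flat top 40 mm above the origin. The -x side is the open side and looks roughly towards the robot; both y sides beside the hub are free for fingers above 40 mm.
- hub_top (a point): Centre of the hub's top, axes as the bender. Here stands the upright steel centre pin, 20 mm thick, 3 mm chamfer on top. A cross-hole, 6 mm high and wide, runs right through it along the bender's x. The pin's height is not measured: it is clamped where last set, the hole's centre 31 to 47 mm above this point (feel for it). The pin's top is 10 mm above the hole's centre; both turn with the bender.
- stop_top (a point): Top centre of the stop block, 26 mm square, on the bender's +x, -y side; 66 mm above the bench.
- bender_arm (a joint): Red swing arm, rad: its angle from the bender's +x towards +y. It carries a follower roller (24 mm across, top 70 mm above the bench) 50 mm from the pin's axis, and a black-gripped handle out to 350 mm, up to 82 mm high. Stiff; leave it where it stands.
- swing_arm (a point): Point on top of the red swing arm, 100 mm from the pin's axis, 31 mm above the bench. Leave the arm where it stands.
- die_mid (a point): Centre (half-way up) of the large bending roller: bright steel, 56 mm across, 26 mm high, a rod groove round its middle, bore 22.6 mm along its z; 0.28 to 0.52 kg. It stands flat on the bench; either face may go down. Seated on the hub this point is 53 mm above the bender's origin.
- clip_coil (a point): Centre of the R-clip's coil; the clip lies flat. Brass-coloured 5 mm spring wire, 0.08 kg. Coil 24 mm across, 10 mm high, axis z; this point is 5 mm above the bench. Grip the coil across y. The straight leg runs along +x, its centre line 9.5 mm to the -y side and 2.5 mm lower than this point; its flat-cut tip is 94.5 mm ahead. The bent leg runs in the same plane on the +y side.
- clip_seat (a point): Point on the straight leg's centre line 52 mm ahead of the coil's centre, axes as the clip: it lies on the pin's axis when the clip is home, and the leg then sticks out 32 mm beyond the pin. The bent leg's round seat is beside it, its throat 65 mm and its flared end 82 mm ahead of the coil.
- clip_leg (a joint): How far the bent leg is sprung open, rad: 0 as it lies and when home round the pin, about 0.09 while its throat passes over the pin. Riding over takes about 5 to 12 N of push, then it snaps in by itself. More than 20 N between clip and bender spoils the wire.
- die_small_mid (a point): Centre of another, smaller copper-coloured roller, 40 mm diameter, 22 mm high; its bore is too small for the pin. Leave it where it is.
- arrow_magnet: Green welding magnet, 110 x 60 x 18 mm, lying flat. Leave it.
- hex_magnet: Dark red hexagonal welding magnet, 84 mm across corners, 20 mm high. Leave it.
- chipping_hammer: Chipping hammer lying along its own x, 240 mm long, black grip. Leave it.
- wire_brush: Wire brush with a wooden back, 260 x 26 x 36 mm, along its own x. Leave it.
- offcut0: Square steel offcut, 100 x 16 x 16 mm. Leave it.
- spray_can: Upright yellow spray can, 66 mm diameter, 190 mm high. Leave it.
Things that resemble listed ones, but are neither listed nor needed, are in the scene too. There is more than one size of the part that bears clip_coil; the job needs the smallest.

How it is judged:
By the outcome, as a careful person would: the job done as asked, in the order asked, and still so for the second after the job is handed in, with the robot touching nothing.
It also fails if it takes over 64 s, if anything falls off the work surface, if the arm or the gripper's body presses on something with over 40 N, if the wrist force passes 120 N, or if a joint passes its speed limit or range.

## Robot

A 6-joint arm with a two-finger parallel gripper is mounted at the origin on the work surface. World frame = base frame: x ahead of the robot, y to its left, z up, the work surface at z = 0. Lengths are in m, angles in rad, forces in N, time in s.
With the tool pointing down it reaches from about 0.35 to 0.85 m from the base axis. Payload 8.1 kg.
Tool frame: the origin (TCP) lies at the very end of the fingers, on their centre line; the grasp point (between the pads) lies 19 mm behind it; x points along the fingers, y is the direction in which the jaws open and shut, and the axes are right-handed (so a half turn about x gives the same grasp; the last joint's range is limited). The gripper opens to 93 mm and grips with 3 to 60 N. Pads are 15 mm wide; open, the fingers measure 128 mm over their backs; the gripper's body (75 mm by 188 mm) begins 65 mm behind the grasp point.
Start: joints at [-1.198, 0.13, 1.488, -0, 1.523, -0.085], TCP at [0.265, -0.538, 0.219] pointing down, gripper open.
Joint ranges: [-2.96, 2.96], [-0.89, 2.26], [0.02, 2.5], [-1.34, 4.48], [0, 2.73], [-2.66, 2.66]. Speed limits (rad/s): [2.39, 2.39, 2.79, 3.14, 3.14, 3.14].

## Interface

Orientations are given as a rotation vector (axis times angle).
In Python, from plant import * gives the robot as it stands. The module is installed in compiled form; this text tells all that it offers.
- The arm moves only by the tool apply_moves, never from a script. Its argument "series" is a list of rows, each an object with "jaw": the gripper's target within -1 to 1 (shut at 1, half-way at 0, fully open at -1); "linear": the shift along the tool's x, y, z normalised to -1 to 1, where 1 is 0.6 m, a list of three; "roll": the turn about the tool's x normalised to -1 to 1, where 1 is 30 degrees. A call has 1 to 20 rows; each row is the pose to reach, as a shift and turn from the pose measured when the call began, along the tool's axes at that moment; what a row does not reach only later rows make up. A row lasts 1/8 s, in which the tool goes at most 62.5 mm and 10.7 degrees, less where a joint would pass 70% of its speed; a pose out of reach is approached as far as the arm can. A call with a number of a shift or a turn outside -1 to 1 is refused whole. A call with a gripper value outside its range is refused whole. The fingers move at their own pace and stop on an object; "force" is the grip in N (left out, the last holds). Time passes only in rows, so rows that repeat a pose let the fingers close. It gives the time, the measured TCP pose, the force and the opening at its end, in the units of the state.
- read_state(): the state, without advancing time (a new reading comes with each control period).
- read_camera(name): name is "scene" or "top" or "wrist"; returns a dict with "pixels" (384x512x3 uint8, blue, green, red), "intrinsics" (3x3 intrinsics, pixels), "D" ([k1, k2, p1, p2, k3] as OpenCV has them; the pictures are not rectified), "rvec" (rotation vector, rad) and "tvec" (3), from world to camera coordinates, as OpenCV has them; the wrist camera has in their place "tool_from_camera" (4x4, takes a point from camera to tool coordinates, whose origin is the TCP and whose axes are the tool frame's). Camera axes: x right, y down, z forward; pixel columns grow to the right and rows downward; lengths in m; the calibration is good to about 2 mm. A picture is of the moment at which its call begins: read the wrist's pose just before it. There is no depth.
- close_job(): hands the job in, once; it reports no verdict.
The state is a dict: "t": time; "q": joint angles; "dq": joint speeds; "joint_torque": joint torques, N m; "tool_pos": TCP position; "orientation": TCP orientation; "force": force on the tool from outside, world axes, zero at the start; "wrist_torque": the same for the moment, N m; "opening": finger opening in m.
Only numpy, scipy, OpenCV 4.12 (cv2) and the standard library are available. Lean on these libraries where they do the work, as an engineer would, in place of code of your own. Each camera call takes 0.05 s, during which the arm holds its last target. There are 200 camera calls.

## Working session

There is one attempt and no reset: what is moved stays moved. The work goes in short steps, Python scripts to look and compute and a tool call to move; the robot and the scene stay as the last step left them, time stands still between calls to the robot, and variables do not carry over. Pictures are saved under pics/ and viewed, about 8 in all and at most 12, crops included, and the job is handed in when it is done.

Besides the shell and the picture viewer there is one more tool, called after "Emit:" as name([rows], argument=value, ...), one row to a line, values as JSON. apply_moves: Moves the arm, as the interface text tells. Its arguments: {"type":"object","properties":{"series":{"type":"array"},"force":{"type":"number"}},"required":["series"]}

```bash
mkdir -p pics; cat > h.py <<'E'
from plant import *
import numpy as np, cv2
from scipy.spatial.transform import Rotation as R
def cam(name):
    s=read_state(); c=read_camera(name); c['pixels']=np.array(c['pixels'],np.uint8)
    K=np.array(c['intrinsics'],float);D=np.array(c['D'],float)
    if name=='wrist':
        T=np.array(c['tool_from_camera']);W=np.eye(4);W[:3,:3]=R.from_rotvec(s['orientation']).as_matrix();W[:3,3]=s['tool_pos'];M=W@T
    else:
        M=np.eye(4);r=R.from_rotvec(np.ravel(c['rvec'])).as_matrix();M[:3,:3]=r.T;M[:3,3]=-r.T@np.ravel(c['tvec'])
    c.update(K=K,D=D,M=M);return c
def save(c,fn):
    cv2.imwrite('pics/'+fn+'.png',c['pixels']); np.savez('pics/'+fn+'.npz',**{k:c[k] for k in('pixels','K','D','M')})
def load(fn): return dict(np.load('pics/'+fn+'.npz'))
def ray(c,uv):
    p=cv2.undistortPoints(np.array(uv,float).reshape(-1,1,2),c['K'],c['D']).reshape(-1,2)
    d=np.c_[p,np.ones(len(p))]@c['M'][:3,:3].T
    return c['M'][:3,3],d
def plane(c,uv,z):
    o,d=ray(c,uv); return o+d*((z-o[2])/d[:,2])[:,None]
def proj(c,P):
    Mi=np.linalg.inv(c['M']); return cv2.projectPoints(np.array(P,float).reshape(-1,3),cv2.Rodrigues(Mi[:3,:3])[0],Mi[:3,3],c['K'],c['D'])[0].reshape(-1,2)
def st():
    s=read_state(); print('t',round(s['t'],2),'p',np.round(s['tool_pos'],4),'\nR',np.round(R.from_rotvec(s['orientation']).as_matrix(),4).tolist(),'f',np.round(s['force'],2),'m',np.round(s['wrist_torque'],2),'op',round(s['opening'],4),'q',np.round(s['q'],3)); return s
E
python3 - <<'E'
from h import *
st()
for n in('scene','top'):
    c=cam(n);save(c,n+'0');print(n,c['M'][:3].round(3).tolist(),c['K'][0,0])
E
```

```text
t 0.0 p [ 0.265  -0.5377  0.2176] 
R [[-0.0007, 0.442, -0.897], [0.0018, -0.897, -0.442], [-1.0, -0.0019, -0.0001]] f [-1.16 -0.07  0.4 ] m [-0.    0.01  0.01] op 0.0927 q [-1.198  0.131  1.489 -0.     1.523 -0.085]
scene [[0.1, 0.759, -0.643, 1.533], [0.995, -0.087, 0.051, -0.05], [-0.017, -0.645, -0.764, 1.271]] 417.44212243038174
top [[-0.027, -0.995, 0.092, 0.401], [-1.0, 0.027, 0.003, 0.024], [-0.006, -0.092, -0.996, 1.553]] 492.60762987620546
```

View pics/top0.png

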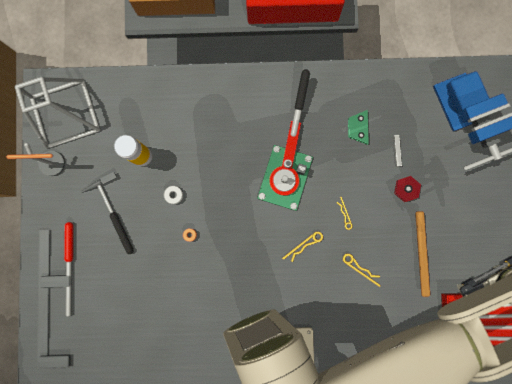

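View pics/scene0.png

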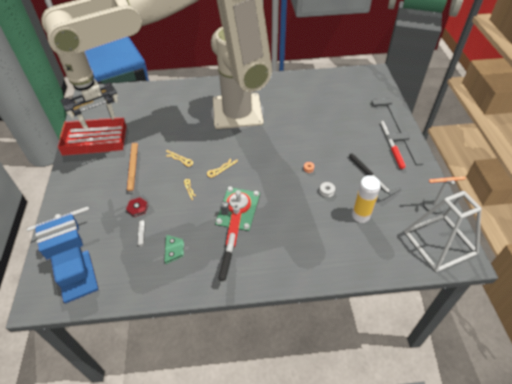

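The top view shows the bender at (285,181), the large steel roller at (173,195), and three clips, with the smallest at about (345,213). I'll measure them and zoom in.

```bash
python3 - <<'E'
from h import *
c=load('top0');im=c['pixels']
hsv=cv2.cvtColor(im,cv2.COLOR_BGR2HSV)
m=cv2.inRange(hsv,(18,100,100),(35,255,255))
for k in cv2.findContours(m,cv2.RETR_EXTERNAL,cv2.CHAIN_APPROX_NONE)[0]:
    if len(k)<20: continue
    b=cv2.minAreaRect(k);P=plane(c,cv2.boxPoints(b),0.004)
    print('clip',np.round(b[0],1),P[:,:2].round(3).tolist(),[round(float(np.linalg.norm(P[i]-P[i+1])),4) for i in(0,1)])
m=cv2.inRange(im,(170,170,170),(255,255,255)); sub=np.zeros_like(m);sub[175:215,155:195]=m[175:215,155:195]
k=max(cv2.findContours(sub,cv2.RETR_EXTERNAL,cv2.CHAIN_APPROX_NONE)[0],key=len);e=cv2.minEnclosingCircle(k)
print('roller',e,plane(c,[e[0]],0.026)); 
m=cv2.inRange(hsv,(60,80,60),(85,255,200));m[:,:250]=0;m[:,320:]=0
k=max(cv2.findContours(m,cv2.RETR_EXTERNAL,cv2.CHAIN_APPROX_NONE)[0],key=len)
b=cv2.minAreaRect(k);print('base',b,plane(c,cv2.boxPoints(b),0.012).round(3).tolist(),plane(c,[b[0]],.012))
a=cv2.resize(im[150:290,250:390],None,fx=4,fy=4,interpolation=cv2.INTER_CUBIC)
cv2.imwrite('pics/z1.png',a)
E
```

```text
clip [362.2 269.2] [[0.313, -0.203], [0.339, -0.224], [0.248, -0.337], [0.223, -0.316]] [0.0337, 0.1451]
clip [302.8 247.1] [[0.325, -0.019], [0.409, -0.138], [0.381, -0.157], [0.298, -0.039]] [0.145, 0.0335]
clip [344.4 213.2] [[0.503, -0.196], [0.509, -0.219], [0.409, -0.248], [0.402, -0.225]] [0.024, 0.1047]
clip [140.4 154.6] [[0.642, 0.458], [0.703, 0.425], [0.677, 0.378], [0.615, 0.411]] [0.0697, 0.0542]
roller ((172.5, 194.5), 8.860122680664062) [[0.52732703 0.31284597 0.026     ]]
base ((284.77569580078125, 177.35406494140625), (41.24554443359375, 56.685054779052734), 17.10272979736328) [[0.509, 0.051, 0.012], [0.679, -0.006, 0.012], [0.637, -0.129, 0.012], [0.468, -0.071, 0.012]] [[ 0.57293787 -0.0384544   0.012     ]]
```

View pics/z1.png

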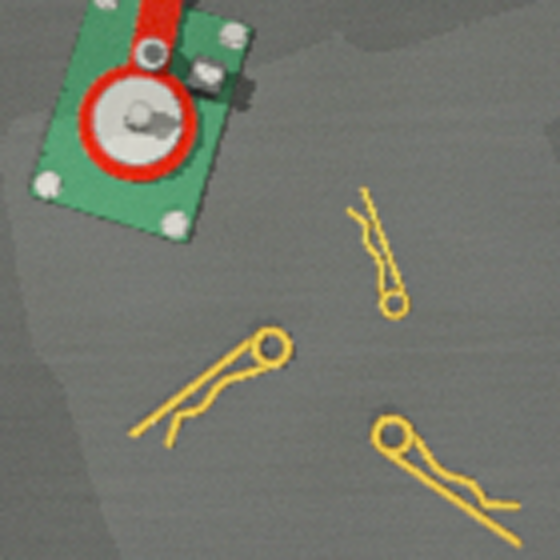

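Zoomed: hub centre at about px (284.5,180). The smallest clip's coil is at about (348.5,226), its straight leg is on the right with the tip at (340.7,197), and its bent leg is on the left. Next is a move for a closer wrist view.

```bash
cat >> h.py <<'E'
def plan(p,yaw=None):
    """yaw = world angle of tool y axis (mod 180); prints normalised linear and roll"""
    s=read_state();M=R.from_rotvec(s['orientation']).as_matrix()
    d=M.T@(np.array(p)-s['tool_pos']);print('lin',(d/0.6).round(4),'mm',(d*1e3).round(1))
    if yaw is not None:
        cur=np.arctan2(M[1,1],M[0,1]);a=-(np.degrees(yaw-cur));a=(a+90)%180-90;print('roll deg',a.round(2),'norm',(a/30).round(4))
E
python3 - <<'E'
from h import *
c=load('top0')
print('hub',plane(c,[(284.5,180)],.04),'coil',plane(c,[(348.5,226)],.005),'tip',plane(c,[(340.7,197)],.0025))
w=cam('wrist');T=np.linalg.inv(np.eye(4));print(w['K'][0,0]);s=read_state()
print((np.linalg.inv(np.block([[R.from_rotvec(s['orientation']).as_matrix(),np.array(s['tool_pos'])[:,None]],[np.zeros((1,3)),np.ones((1,1))]]))@w['M']).round(3))
plan([.46,-.13,.32],np.radians(71.7)-np.pi)
E
```

```text
hub [[ 0.56161389 -0.03620656  0.04      ]] coil [[ 0.41517143 -0.23325442  0.005     ]] tip [[ 0.50689084 -0.2130323   0.0025    ]]
281.79204368476326
[[ 0.001 -0.286  0.958 -0.165]
 [ 1.     0.    -0.001 -0.001]
 [ 0.     0.958  0.286 -0.078]
 [ 0.     0.     0.     1.   ]]
lin [-0.1696 -0.4663 -0.5919] mm [-101.7 -279.8 -355.1]
roll deg 44.53 norm 1.4843
```

```bash
python3 - <<'E'
from h import *
plan([.53,-.12,.24],np.radians(71.7)-np.pi)
E
```

```text
lin [-0.0363 -0.4295 -0.7039] mm [ -21.8 -257.7 -422.3]
roll deg 44.53 norm 1.4843
```

Emit:
apply_moves([
  {"jaw": -1,"linear": [-0.04,-0.1,-0.1],"roll": 0.2},
  {"jaw": -1,"linear": [-0.04,-0.4,-0.59],"roll": 1},
  {"jaw": -1,"linear": [-0.04,-0.4,-0.59],"roll": 1},
  {"jaw": -1,"linear": [-0.04,-0.4,-0.59],"roll": 1},
  {"jaw": -1,"linear": [-0.04,-0.4,-0.59],"roll": 1},
  {"jaw": -1,"linear": [-0.04,-0.4,-0.59],"roll": 1},
  {"jaw": -1,"linear": [-0.04,-0.4,-0.59],"roll": 1},
  {"jaw": -1,"linear": [-0.04,-0.4,-0.59],"roll": 1},
  {"jaw": -1,"linear": [-0.04,-0.4,-0.59],"roll": 1},
  {"jaw": -1,"linear": [-0.04,-0.4,-0.59],"roll": 1},
])

```text
t: 1.4
tool_pos: [0.4758, -0.1674, 0.242]
orientation: [-2.185, 0.073, 2.188]
force: [-0.4, 0.4, -0.1]
opening: 0.0927
```

```bash
python3 - <<'E'
from h import *
st()
c=cam('wrist');save(c,'w1')
E
```

```text
t 1.4 p [ 0.4758 -0.1674  0.242 ] 
R [[-0.0011, -0.0677, -0.9977], [0.0011, -0.9977, 0.0677], [-1.0, -0.0011, 0.0012]] f [-0.35  0.38 -0.13] m [0.07 0.07 0.02] op 0.0927 q [-4.400e-01 -1.380e-01  1.714e+00  1.000e-03  1.567e+00  1.198e+00]
```

View pics/w1.png

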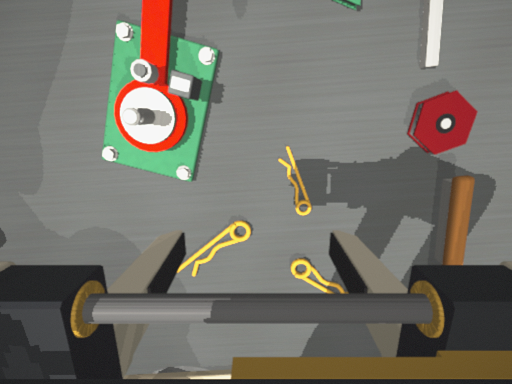

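The wrist view shows the bender hub at (150,118) with the pin top at about (130,116). The small clip has its coil at (303,208) and straight-leg tip at (288,148).

```bash
python3 - <<'E'
from h import *
c=load('w1');im=c['pixels'];hsv=cv2.cvtColor(im,cv2.COLOR_BGR2HSV)
# hub
m=cv2.inRange(hsv,(0,0,150),(180,60,255));sub=np.zeros_like(m);sub[82:152,110:192]=m[82:152,110:192]
k=max(cv2.findContours(sub,cv2.RETR_EXTERNAL,cv2.CHAIN_APPROX_NONE)[0],key=cv2.contourArea);h=cv2.convexHull(k)
P=plane(c,h.reshape(-1,2),.04)[:,:2];(x,y),r=cv2.minEnclosingCircle((P*1000).astype(np.float32));print('hub',x,y,r)
# base yaw
m=cv2.inRange(hsv,(60,80,40),(85,255,220));m[:,225:]=0
k=np.vstack([k for k in cv2.findContours(m,cv2.RETR_EXTERNAL,cv2.CHAIN_APPROX_NONE)[0] if cv2.contourArea(k)>80])
P=plane(c,k.reshape(-1,2),.012)[:,:2]*1000;b=cv2.minAreaRect(P.astype(np.float32));print('base',b)
m=cv2.inRange(hsv,(18,100,80),(35,255,255));m[:,:275]=0;m[:,320:]=0;m[218:]=0
k=max(cv2.findContours(m,cv2.RETR_EXTERNAL,cv2.CHAIN_APPROX_NONE)[0],key=len).reshape(-1,2)
P=plane(c,k,.0025)[:,:2]*1000
b=cv2.minAreaRect(P.astype(np.float32));print('clip',b)
# coil: lower part
i=k[:,1]>200;e=cv2.minEnclosingCircle(plane(c,k[i],.005)[:,:2].astype(np.float32)*1000);print('coil',e)
# leg: right edge per row
Q=[]
for r in range(155,192):
    xs=np.where(m[r]>0)[0]; g=xs[xs>xs.max()-4]; Q.append((g.mean(),r))
P=plane(c,Q,.0025)[:,:2]*1000
vx,vy,x0,y0=cv2.fitLine(P.astype(np.float32),cv2.DIST_HUBER,0,.01,.01).ravel();s=np.sign(vx)
print('leg yaw',np.degrees(np.arctan2(vy*s,vx*s)),x0,y0)
cx,cy=e[0];n=(-(vy*s),vx*s);print('leg offset from coil',(x0-cx)*n[0]+(y0-cy)*n[1])
print('tip',P[0],plane(c,[k[k[:,1].argmin()]],.0025))
E
```

```text
hub 560.2501220703125 -35.203529357910156 33.95121765136719
base ((571.5623168945312, -39.917381286621094), (129.162841796875, 178.18487548828125), 71.1119155883789)
clip ((453.63836669921875, -220.57803344726562), (108.19572448730469, 24.14083480834961), 16.502674102783203)
coil ((415.94970703125, -231.05645751953125), 14.070650100708008)
leg yaw 18.89585 466.84012 -225.00461
leg offset from coil -10.755095
tip [ 493.86881667 -216.34575374] [[ 0.5070463  -0.21040423  0.0025    ]]
```

```bash
python3 - <<'E'
from h import *
plan([.53,.313,.15],np.radians(-95))
E
```

```text
lin [ 0.1543 -0.8049 -0.0357] mm [  92.6 -483.   -21.4]
roll deg 1.1 norm 0.0366
```

Emit:
apply_moves([
  {"jaw": -1,"linear": [0,-0.1,0],"roll": 0},
  {"jaw": -1,"linear": [0,-0.5,-0.02],"roll": 0},
  {"jaw": -1,"linear": [0,-0.5,-0.02],"roll": 0},
  {"jaw": -1,"linear": [0.05,-0.5,-0.02],"roll": 0},
  {"jaw": -1,"linear": [0.1,-0.805,-0.036],"roll": 0},
  {"jaw": -1,"linear": [0.154,-0.805,-0.036],"roll": 0},
  {"jaw": -1,"linear": [0.154,-0.805,-0.036],"roll": 0},
  {"jaw": -1,"linear": [0.154,-0.805,-0.036],"roll": 0},
  {"jaw": -1,"linear": [0.154,-0.805,-0.036],"roll": 0},
  {"jaw": -1,"linear": [0.154,-0.805,-0.036],"roll": 0},
  {"jaw": -1,"linear": [0.154,-0.805,-0.036],"roll": 0},
  {"jaw": -1,"linear": [0.154,-0.805,-0.036],"roll": 0},
])

```text
t: 2.95
tool_pos: [0.5311, 0.3118, 0.1515]
orientation: [-2.186, 0.075, 2.184]
force: [0.0, -0.1, 0.0]
opening: 0.0931
```

```bash
python3 - <<'E'
from h import *
st()
c=cam('wrist');save(c,'w2');print(proj(c,[.527,.313,.026]))
im=c['pixels'];hsv=cv2.cvtColor(im,cv2.COLOR_BGR2HSV)
m=cv2.inRange(hsv,(0,0,140),(180,60,255))
for k in cv2.findContours(m,cv2.RETR_EXTERNAL,cv2.CHAIN_APPROX_NONE)[0]:
    if cv2.contourArea(k)<300: continue
    P=plane(c,k.reshape(-1,2),.026)[:,:2]*1000;print(cv2.boundingRect(k),cv2.minEnclosingCircle(P.astype(np.float32)))
E
```

```text
t 2.95 p [0.5311 0.3118 0.1515] 
R [[0.0009, -0.0701, -0.9975], [0.0019, -0.9975, 0.0701], [-1.0, -0.0019, -0.0008]] f [ 0.02 -0.15  0.03] m [0.01 0.01 0.01] op 0.0931 q [4.470e-01 2.100e-01 1.523e+00 1.000e-03 1.407e+00 2.088e+00]
[[256.43069892 194.08472774]]
(90, 306, 196, 73) ((350.48663330078125, 409.19390869140625), 124.62968444824219)
(444, 230, 59, 34) ((437.80712890625, 71.50923156738281), 34.872642517089844)
(37, 133, 45, 38) ((586.1398315429688, 512.1217041015625), 23.41485595703125)
(245, 104, 84, 11) ((610.1827392578125, 277.60394287109375), 40.85124969482422)
(159, 8, 52, 42) ((686.962890625, 367.1063232421875), 26.741849899291992)
(203, 0, 309, 173) ((592.926025390625, 211.53091430664062), 156.12091064453125)
(0, 0, 409, 293) ((529.2352905273438, 361.1971740722656), 254.55697631835938)
```

View pics/w2.png

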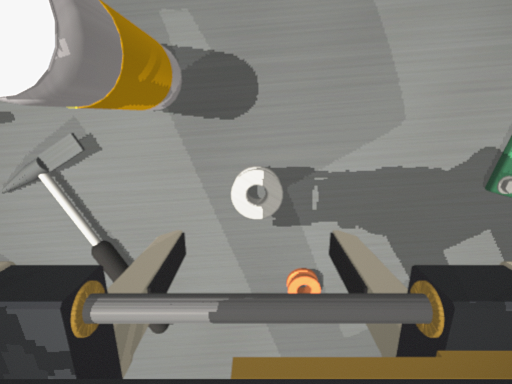

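The wrist view shows the roller centred at about (257,193), matching the predicted (256,194). I'll refine it in a crop.

```bash
python3 - <<'E'
from h import *
c=load('w2');g=c['pixels'].min(2);x0,y0=222,158;s=g[y0:230,x0:294]
m=(cv2.GaussianBlur(s,(3,3),0)>205).astype(np.uint8)
k=max(cv2.findContours(m,cv2.RETR_EXTERNAL,cv2.CHAIN_APPROX_NONE)[0],key=cv2.contourArea).reshape(-1,2)+[x0,y0]
P=plane(c,k,.026)[:,:2]*1000;(x,y),r=cv2.minEnclosingCircle(P.astype(np.float32));print(x,y,r, cv2.fitEllipse(P.astype(np.float32)))
print(sorted(g[193,228:290].tolist())[::6],g[193,226:240],g[193,274:290])
plan([x/1000,y/1000,.003]);plan([x/1000,y/1000,.06])
E
```

```text
527.6068115234375 314.87408447265625 28.379661560058594 ((528.0164184570312, 320.48992919921875), (36.852622985839844, 54.28778839111328), 87.47334289550781)
[83, 85, 91, 116, 136, 139, 154, 156, 222, 239, 240] [137 136 137 136 158 221 240 241 240 240 239 238 238 238] [155 156 157 156 156 155 155 152 128  95  85  86  85  87  93  99]
lin [ 0.2472 -0.0039  0.006 ] mm [148.3  -2.3   3.6]
lin [ 0.1522 -0.004   0.0059] mm [91.3 -2.4  3.6]
```

Emit:
apply_moves([
  {"jaw": -1,"linear": [0.08,0,0.006],"roll": 0},
  {"jaw": -1,"linear": [0.16,-0.002,0.006],"roll": 0},
  {"jaw": -1,"linear": [0.21,-0.002,0.006],"roll": 0},
  {"jaw": -1,"linear": [0.235,-0.002,0.006],"roll": 0},
  {"jaw": -1,"linear": [0.245,-0.002,0.006],"roll": 0},
  {"jaw": -1,"linear": [0.245,-0.002,0.006],"roll": 0},
  {"jaw": -1,"linear": [0.245,-0.002,0.006],"roll": 0},
  {"jaw": 1,"linear": [0.245,-0.002,0.006],"roll": 0},
  {"jaw": 1,"linear": [0.245,-0.002,0.006],"roll": 0},
  {"jaw": 1,"linear": [0.245,-0.002,0.006],"roll": 0},
  {"jaw": 1,"linear": [0.245,-0.002,0.006],"roll": 0},
  {"jaw": 1,"linear": [0.245,-0.002,0.006],"roll": 0},
  {"jaw": 1,"linear": [0.245,-0.002,0.006],"roll": 0},
], force=35)

```text
t: 4.62
tool_pos: [0.5275, 0.3137, 0.0043]
orientation: [-2.186, 0.075, 2.185]
force: [0.4, -1.9, 1.4]
opening: 0.0549
```

```bash
python3 - <<'E'
from h import *
st();c=cam('wrist');save(c,'w3')
E
```

```text
t 4.62 p [0.5275 0.3137 0.0043] 
R [[0.0005, -0.0698, -0.9976], [0.0016, -0.9976, 0.0698], [-1.0, -0.0017, -0.0004]] f [ 0.36 -1.95  1.35] m [-0.25  0.11 -0.01] op 0.0549 q [4.520e-01 3.620e-01 1.628e+00 1.000e-03 1.150e+00 2.092e+00]
```

```bash
python3 - <<'E'
from h import *
plan([.486,-.010,.155],np.radians(-108.9))
E
```

```text
lin [-0.2521  0.5425  0.0313] mm [-151.3  325.5   18.8]
roll deg 14.9 norm 0.4966
```

Emit:
apply_moves([
  {"jaw": 1,"linear": [-0.02,0,0],"roll": 0},
  {"jaw": 1,"linear": [-0.08,0,0],"roll": 0},
  {"jaw": 1,"linear": [-0.16,0,0],"roll": 0},
  {"jaw": 1,"linear": [-0.25,0.06,0.0],"roll": 0.1},
  {"jaw": 1,"linear": [-0.25,0.15,0.01],"roll": 0.3},
  {"jaw": 1,"linear": [-0.25,0.25,0.02],"roll": 0.5},
  {"jaw": 1,"linear": [-0.25,0.35,0.031],"roll": 0.5},
  {"jaw": 1,"linear": [-0.25,0.45,0.031],"roll": 0.5},
  {"jaw": 1,"linear": [-0.25,0.52,0.031],"roll": 0.5},
  {"jaw": 1,"linear": [-0.25,0.54,0.031],"roll": 0.5},
  {"jaw": 1,"linear": [-0.25,0.54,0.031],"roll": 0.5},
  {"jaw": 1,"linear": [-0.25,0.54,0.031],"roll": 0.5},
])

```text
t: 6.18
tool_pos: [0.4863, -0.0073, 0.1538]
orientation: [-2.041, 0.338, 2.041]
force: [0.2, 0.1, -3.0]
opening: 0.055
```

```bash
python3 - <<'E'
from h import *
st();c=cam('wrist');save(c,'w4')
cv2.imwrite('pics/z4.png',cv2.resize(c['pixels'][30:330,110:410],None,fx=2,fy=2,interpolation=cv2.INTER_CUBIC))
E
```

```text
t 6.17 p [ 0.4863 -0.0073  0.1538] 
R [[0.0005, -0.3247, -0.9458], [0.0022, -0.9458, 0.3247], [-1.0, -0.0022, 0.0003]] f [ 0.16  0.07 -3.05] m [ 0.13 -0.03 -0.01] op 0.055 q [-0.122 -0.142  1.879  0.002  1.404  1.779]
```

View pics/z4.png

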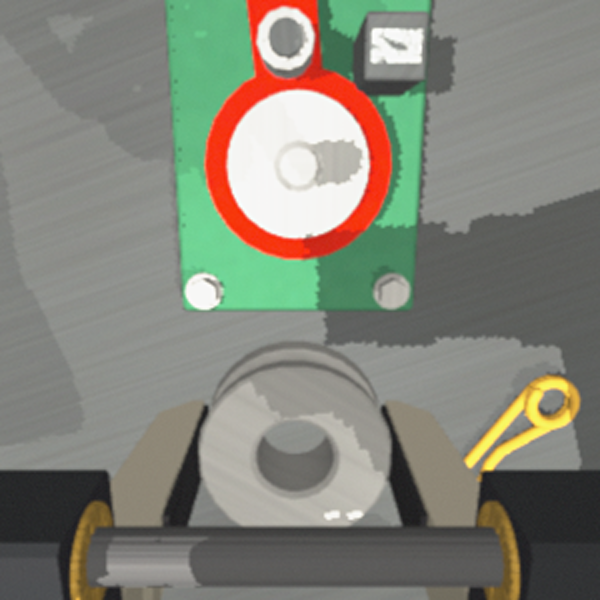

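The zoom shows the hub's white disc centred at about (298,164), the pin top at (298,166), and the held roller with its bore at (297,455).

```bash
python3 - <<'E'
from h import *
c=load('w4');im=c['pixels'];hsv=cv2.cvtColor(im,cv2.COLOR_BGR2HSV)
red=cv2.inRange(hsv,(0,150,60),(10,255,255))|cv2.inRange(hsv,(170,150,60),(180,255,255));red[:, :200]=0
C,H=cv2.findContours(red,cv2.RETR_CCOMP,cv2.CHAIN_APPROX_NONE)
hole=max([k for k,h in zip(C,H[0]) if h[3]>=0],key=cv2.contourArea).reshape(-1,2)
P=(plane(c,hole,.04)[:,:2]*1000).astype(np.float32);print('hub',cv2.fitEllipse(P),cv2.minEnclosingCircle(P))
g=cv2.cvtColor(im,cv2.COLOR_BGR2GRAY);s=read_state();tz=s['tool_pos'][2]
# pin-top: edge points by radial search
print('pin top at z .09/.10', plane(c,[(110+298/2-.25,30+166/2-.25)],.09),plane(c,[(258.8,112.8)],.1))
# roller bore front ellipse: gradient along rays from approx centre
def radial(c0,r0,r1,n=72,sgn=1):
    b=cv2.GaussianBlur(g.astype(np.float32),(3,3),0);out=[]
    for a in np.linspace(0,2*np.pi,n,endpoint=False):
        rr=np.arange(r0,r1,.25);xs=(c0[0]+rr*np.cos(a)).astype(np.float32);ys=(c0[1]+rr*np.sin(a)).astype(np.float32)
        v=cv2.remap(b,xs[None],ys[None],cv2.INTER_LINEAR)[0];d=sgn*np.gradient(v);i=d.argmax()
        if d[i]>2: out.append((xs[i],ys[i]))
    return np.array(out)
for nm,c0,r0,r1,sg,z in(('bore',(258.5,257.5),14,24,1,tz+.022),('pin',(258.8,112.8),8,14,1,.09)):
    q=radial(c0,r0,r1,sgn=sg);e=cv2.fitEllipseAMS(q.astype(np.float32));P=(plane(c,q,z)[:,:2]*1000).astype(np.float32);f=cv2.fitEllipseDirect(P)
    print(nm,len(q),e,'world',f)
M=R.from_rotvec(s['orientation']).as_matrix();print('tcp',s['tool_pos'],'toolz',M[:,2])
E
```

```text
hub ((560.2835693359375, -34.61366271972656), (68.75843811035156, 69.15412902832031), 173.79876708984375) ((560.33544921875, -34.63544845581055), 35.00564956665039)
pin top at z .09/.10 [[ 0.560391   -0.03461612  0.09      ]] [[ 0.56032724 -0.03460079  0.1       ]]
bore 68 ((257.1024169921875, 257.14971923828125), (36.04867935180664, 39.185707092285156), 262.195556640625) world ((486.4356994628906, -8.100560188293457), (22.004108428955078, 22.835590362548828), 50.87995910644531)
pin 43 ((259.43572998046875, 112.65216064453125), (25.28725242614746, 25.43348503112793), 112.04293060302734) world ((560.17822265625, -35.08681106567383), (18.817909240722656, 19.662717819213867), 157.87059020996094)
tcp [ 0.48633849 -0.00722948  0.15376071] toolz [-9.46011174e-01  3.24133914e-01  2.52419812e-04]
```

```bash
python3 - <<'E'
from h import *
plan([.5602,-.0337,.150],np.radians(-108.9));plan([.5602,-.0337,.0453],np.radians(-108.9))
E
```

```text
lin [ 0.0062  0.0018 -0.1308] mm [  3.7   1.1 -78.5]
roll deg -0.01 norm -0.0004
lin [ 0.1807  0.0022 -0.1308] mm [108.4   1.3 -78.5]
roll deg -0.01 norm -0.0004
```

Emit:
apply_moves([
  {"jaw": 1,"linear": [0,0,-0.03],"roll": 0},
  {"jaw": 1,"linear": [0,0.002,-0.09],"roll": 0},
  {"jaw": 1,"linear": [0,0.002,-0.13],"roll": 0},
  {"jaw": 1,"linear": [0.02,0.002,-0.131],"roll": 0},
  {"jaw": 1,"linear": [0.04,0.002,-0.131],"roll": 0},
  {"jaw": 1,"linear": [0.06,0.002,-0.131],"roll": 0},
  {"jaw": 1,"linear": [0.06,0.002,-0.131],"roll": 0},
  {"jaw": 1,"linear": [0.06,0.002,-0.131],"roll": 0},
])

```text
t: 7.22
tool_pos: [0.5602, -0.0337, 0.118]
orientation: [-2.042, 0.338, 2.041]
force: [0.5, -0.4, -3.7]
opening: 0.0545
```

```bash
python3 - <<'E'
from h import *
st();plan([.5602,-.0337,.150]);c=cam('wrist');save(c,'w5')
E
```

```text
t 7.22 p [ 0.5602 -0.0337  0.118 ] 
R [[0.0006, -0.3241, -0.946], [0.002, -0.946, 0.3241], [-1.0, -0.0021, 0.0]] f [ 0.46 -0.36 -3.65] m [0.02 0.02 0.  ] op 0.0545 q [-0.153  0.096  1.712  0.002  1.333  1.747]
lin [-0.0534 -0.0001  0.    ] mm [-32.   -0.1   0. ]
```

Emit:
apply_moves([
  {"jaw": 1,"linear": [0.008,0,0],"roll": 0},
  {"jaw": 1,"linear": [0.016,0,0],"roll": 0},
  {"jaw": 1,"linear": [0.022,0,0],"roll": 0},
  {"jaw": 1,"linear": [0.022,0,0],"roll": 0},
])

```text
t: 7.78
tool_pos: [0.5602, -0.0337, 0.1045]
orientation: [-2.042, 0.338, 2.042]
force: [0.3, 0.2, -3.3]
opening: 0.0545
```

Emit:
apply_moves([
  {"jaw": 1,"linear": [0.005,0,0],"roll": 0},
  {"jaw": 1,"linear": [0.01,0,0],"roll": 0},
  {"jaw": 1,"linear": [0.01,0,0],"roll": 0},
])

```text
t: 8.15
tool_pos: [0.5599, -0.0337, 0.0981]
orientation: [-2.041, 0.338, 2.043]
force: [-0.5, 0.4, -4.1]
opening: 0.0548
```

Emit:
apply_moves([
  {"jaw": 1,"linear": [0.005,0,0],"roll": 0},
  {"jaw": 1,"linear": [0.01,0,0],"roll": 0},
  {"jaw": 1,"linear": [0.01,0,0],"roll": 0},
])

```text
t: 8.52
tool_pos: [0.5602, -0.0338, 0.0922]
orientation: [-2.042, 0.338, 2.042]
force: [1.0, -0.4, -2.9]
opening: 0.055
```

Emit:
apply_moves([
  {"jaw": 1,"linear": [0.005,0,0],"roll": 0},
  {"jaw": 1,"linear": [0.01,0,0],"roll": 0},
  {"jaw": 1,"linear": [0.01,0,0],"roll": 0},
])

```text
t: 8.9
tool_pos: [0.5606, -0.0339, 0.0861]
orientation: [-2.043, 0.338, 2.041]
force: [5.1, -2.6, -3.6]
opening: 0.0548
```

Emit:
apply_moves([
  {"jaw": 1,"linear": [0.005,0,0],"roll": 0},
  {"jaw": 1,"linear": [0.01,0,0],"roll": 0},
  {"jaw": 1,"linear": [0.01,0,0],"roll": 0},
])

```text
t: 9.28
tool_pos: [0.5607, -0.034, 0.0798]
orientation: [-2.043, 0.338, 2.041]
force: [5.7, -2.5, -5.1]
opening: 0.0545
```

Emit:
apply_moves([
  {"jaw": 1,"linear": [0.005,0,0],"roll": 0},
  {"jaw": 1,"linear": [0.01,0,0],"roll": 0},
  {"jaw": 1,"linear": [0.015,0,0],"roll": 0},
  {"jaw": 1,"linear": [0.015,0,0],"roll": 0},
])

```text
t: 9.78
tool_pos: [0.5608, -0.034, 0.0704]
orientation: [-2.043, 0.338, 2.041]
force: [6.1, -1.3, -4.8]
opening: 0.0549
```

Emit:
apply_moves([
  {"jaw": 1,"linear": [0.005,0,0],"roll": 0},
  {"jaw": 1,"linear": [0.01,0,0],"roll": 0},
  {"jaw": 1,"linear": [0.015,0,0],"roll": 0},
  {"jaw": 1,"linear": [0.015,0,0],"roll": 0},
])

```text
t: 10.28
tool_pos: [0.5608, -0.034, 0.061]
orientation: [-2.043, 0.338, 2.04]
force: [5.5, -1.1, -5.1]
opening: 0.0545
```

Emit:
apply_moves([
  {"jaw": 1,"linear": [0.005,0,-0.0012],"roll": 0},
  {"jaw": 1,"linear": [0.01,0,-0.0012],"roll": 0},
  {"jaw": 1,"linear": [0.015,0,-0.0012],"roll": 0},
  {"jaw": 1,"linear": [0.02,0,-0.0012],"roll": 0},
  {"jaw": 1,"linear": [0.022,0,-0.0012],"roll": 0},
])

```text
t: 10.9
tool_pos: [0.561, -0.0341, 0.0473]
orientation: [-2.042, 0.338, 2.042]
force: [-0.5, -0.6, -4.0]
opening: 0.0547
```

Emit:
apply_moves([
  {"jaw": 1,"linear": [0.002,0,0],"roll": 0},
  {"jaw": 1,"linear": [0.003,0,0],"roll": 0},
  {"jaw": 1,"linear": [0.003,0,0],"roll": 0},
])

```text
t: 11.28
tool_pos: [0.5609, -0.0341, 0.0454]
orientation: [-2.042, 0.338, 2.042]
force: [0.4, 0.4, -2.9]
opening: 0.055
```

Lateral force is gone. Easing down to contact.

Emit:
apply_moves([
  {"jaw": 1,"linear": [0.001,0,0],"roll": 0},
  {"jaw": 1,"linear": [0.002,0,0],"roll": 0},
  {"jaw": 1,"linear": [0.002,0,0],"roll": 0},
])

```text
t: 11.65
tool_pos: [0.5609, -0.034, 0.0443]
orientation: [-2.042, 0.338, 2.042]
force: [0.9, 0.0, -1.4]
opening: 0.0549
```

Emit:
apply_moves([
  {"jaw": 1,"linear": [0.001,0,0],"roll": 0},
  {"jaw": 1,"linear": [0.001,0,0],"roll": 0},
])

```text
t: 11.9
tool_pos: [0.561, -0.0341, 0.0442]
orientation: [-2.042, 0.338, 2.042]
force: [-4.7, 0.2, 5.1]
opening: 0.0546
```

Emit:
apply_moves([
  {"jaw": 0,"linear": [-0.0005,0,0],"roll": 0},
  {"jaw": -1,"linear": [-0.0005,0,0],"roll": 0},
  {"jaw": -1,"linear": [-0.0005,0,0],"roll": 0},
  {"jaw": -1,"linear": [-0.001,0,0],"roll": 0},
  {"jaw": -1,"linear": [-0.05,0,0],"roll": 0},
  {"jaw": -1,"linear": [-0.12,0,0],"roll": 0},
  {"jaw": -1,"linear": [-0.19,0,0.02],"roll": 0},
  {"jaw": -1,"linear": [-0.19,0,0.06],"roll": 0},
  {"jaw": -1,"linear": [-0.19,0,0.12],"roll": 0},
  {"jaw": -1,"linear": [-0.19,0,0.13],"roll": 0},
  {"jaw": -1,"linear": [-0.19,0,0.13],"roll": 0},
])

```text
t: 13.28
tool_pos: [0.4875, -0.009, 0.1586]
orientation: [-2.043, 0.338, 2.041]
force: [-0.0, 0.8, 0.3]
opening: 0.0929
```

```bash
python3 - <<'E'
from h import *
st();c=cam('wrist');save(c,'w6')
cv2.imwrite('pics/z6.png',cv2.resize(c['pixels'][30:330,110:410],None,fx=2,fy=2,interpolation=cv2.INTER_CUBIC))
plan([.416,-.231,.12],np.radians(-72))
E
```

```text
t 13.28 p [ 0.4875 -0.009   0.1586] 
R [[0.0015, -0.3241, -0.946], [0.0015, -0.946, 0.3241], [-1.0, -0.002, -0.0009]] f [-0.04  0.84  0.27] m [ 0.03  0.02 -0.06] op 0.0929 q [-0.125 -0.143  1.871  0.002  1.413  1.776]
lin [ 0.0636  0.3887 -0.0065] mm [ 38.2 233.2  -3.9]
roll deg -36.92 norm -1.2307
```

View pics/z6.png

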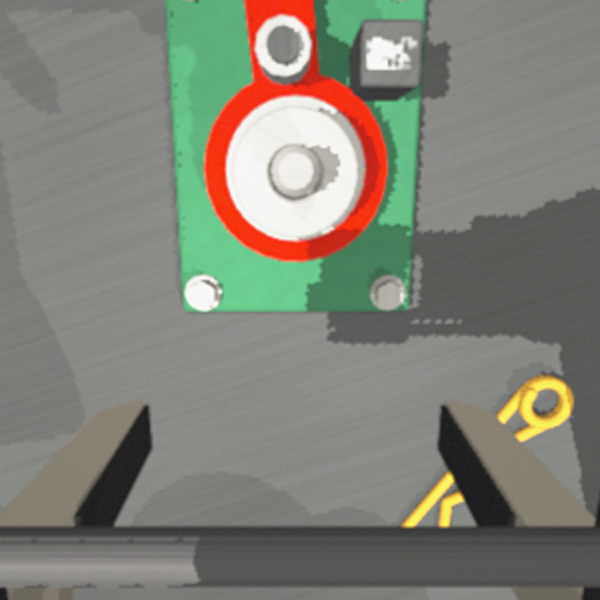

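The roller sits on the hub and is concentric with the pin, top at zoom (295,171). On to the clip.

Emit:
apply_moves([
  {"jaw": -1,"linear": [0,0.05,0],"roll": -0.2},
  {"jaw": 0,"linear": [0,0.15,0],"roll": -0.6},
  {"jaw": 0,"linear": [0.03,0.25,0],"roll": -1},
  {"jaw": 0,"linear": [0.063,0.36,-0.006],"roll": -1},
  {"jaw": 0,"linear": [0.063,0.389,-0.006],"roll": -1},
  {"jaw": 0,"linear": [0.063,0.389,-0.006],"roll": -1},
  {"jaw": 0,"linear": [0.063,0.389,-0.006],"roll": -1},
])

```text
t: 14.2
tool_pos: [0.4162, -0.2311, 0.1205]
orientation: [2.123, 0.207, -2.119]
force: [0.5, 0.5, 0.3]
opening: 0.0467
```

Emit:
apply_moves([
  {"jaw": 0,"linear": [0,0,0],"roll": -0.23},
  {"jaw": 0,"linear": [0,0,0],"roll": -0.23},
  {"jaw": 0,"linear": [0,0,0],"roll": -0.23},
])

```text
t: 14.58
tool_pos: [0.4167, -0.2305, 0.1207]
orientation: [2.056, 0.324, -2.051]
force: [0.5, 0.3, -0.5]
opening: 0.0474
```

```bash
python3 - <<'E'
from h import *
s=st();c=cam('wrist');save(c,'w7')
im=c['pixels'];hsv=cv2.cvtColor(im,cv2.COLOR_BGR2HSV)
m=cv2.inRange(hsv,(18,100,80),(35,255,255))
u=proj(c,[.416,-.231,.005])[0];print('coil px pred',u)
C,H=cv2.findContours(m,cv2.RETR_CCOMP,cv2.CHAIN_APPROX_NONE)
for k,h in zip(C,H[0]):
    if len(k)>15: print(cv2.boundingRect(k),h[3],cv2.contourArea(k))
cv2.imwrite('pics/z7.png',cv2.resize(im[30:330,106:406],None,fx=2,fy=2,interpolation=cv2.INTER_CUBIC))
E
```

```text
t 14.57 p [ 0.4167 -0.2305  0.1207] 
R [[0.002, 0.3067, -0.9518], [0.0018, -0.9518, -0.3067], [-1.0, -0.0011, -0.0025]] f [ 0.45  0.29 -0.51] m [-0.02  0.03 -0.04] op 0.0474 q [-0.615 -0.141  1.941  0.003  1.342  0.643]
coil px pred [258.05140188 193.86711903]
(129, 350, 356, 29) -1 7922.5
(266, 323, 24, 15) -1 138.0
(251, 323, 32, 33) -1 213.0
(335, 280, 20, 58) -1 512.0
(160, 280, 20, 58) -1 494.5
(213, 263, 35, 31) -1 674.0
(218, 270, 17, 14) 5 164.5
(464, 238, 22, 27) -1 137.0
(44, 180, 132, 57) -1 1949.0
(150, 187, 19, 18) 14 236.0
(247, 99, 25, 108) -1 1103.5
(252, 189, 15, 13) 16 127.5
```

View pics/z7.png

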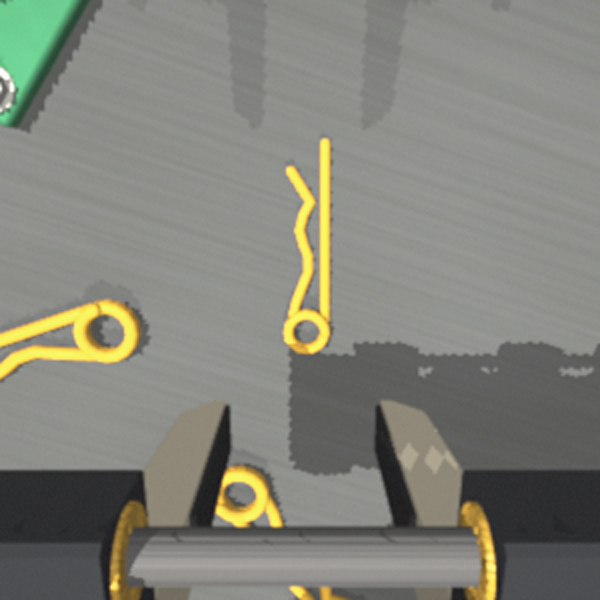

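The clip lies aligned with the tool: coil at zoom (307,332), leg at x=325 with tip at (325,140). The neighbouring clips are clear of the fingers.

```bash
python3 - <<'E'
from h import *
c=load('w7');im=c['pixels'];hsv=cv2.cvtColor(im,cv2.COLOR_BGR2HSV)
m=cv2.inRange(hsv,(18,100,80),(35,255,255));m[:90]=0;m[210:]=0;m[:,:240]=0;m[:,280:]=0
C,H=cv2.findContours(m,cv2.RETR_CCOMP,cv2.CHAIN_APPROX_NONE)
hole=max([k for k,h in zip(C,H[0]) if h[3]>=0],key=cv2.contourArea).reshape(-1,2)
P=(plane(c,hole,.008)[:,:2]*1000).astype(np.float32);print('hole',cv2.minEnclosingCircle(P))
q=np.argwhere(m>0)[:,::-1];q=q[q[:,1]>=185];P=(plane(c,q,.006)[:,:2]*1000).astype(np.float32);print('coil',cv2.minEnclosingCircle(P))
Q=[]
for r in range(104,182,2):
    xs=np.where(m[r]>0)[0]; g=xs[xs>xs.max()-5]; Q.append((g.mean(),r))
P=plane(c,Q,.0035)[:,:2]*1000
vx,vy,x0,y0=cv2.fitLine(P.astype(np.float32),cv2.DIST_HUBER,0,.01,.01).ravel();s=np.sign(vx);u=np.array([vx,vy])*s
print('yaw',np.degrees(np.arctan2(u[1],u[0])),x0,y0)
t=plane(c,[Q[0][:1]+(np.where(m[:,int(Q[0][0])]>0)[0].min(),)],.0035)[0,:2]*1000;print('tip',t)
co=np.array(cv2.minEnclosingCircle((plane(c,hole,.008)[:,:2]*1000).astype(np.float32))[0])
n=np.array([-u[1],u[0]]);print('off',(np.array([x0,y0])-co)@n,'tip fwd',(t-co)@u)
plan([co[0]/1000,co[1]/1000,.002],np.arctan2(u[1],u[0])-np.pi/2)
E
```

```text
hole ((415.4356994628906, -232.1875), 7.351317405700684)
coil ((416.4783020019531, -232.928955078125), 14.170220375061035)
yaw 18.495949 470.12155 -223.8046
tip [ 507.14556683 -211.41901757]
off -9.398515126862549 tip fwd 93.56123691151444
lin [0.1977 0.002  0.0031] mm [118.6   1.2   1.9]
roll deg -0.63 norm -0.0209
```

Emit:
apply_moves([
  {"jaw": 0,"linear": [0.07,0,0.003],"roll": -0.02},
  {"jaw": 0,"linear": [0.14,0.002,0.003],"roll": -0.02},
  {"jaw": 0,"linear": [0.18,0.002,0.003],"roll": -0.02},
  {"jaw": 0,"linear": [0.193,0.002,0.003],"roll": -0.02},
  {"jaw": 0,"linear": [0.198,0.002,0.003],"roll": -0.02},
  {"jaw": 0,"linear": [0.198,0.002,0.003],"roll": -0.02},
  {"jaw": 0,"linear": [0.198,0.002,0.003],"roll": -0.02},
  {"jaw": 1,"linear": [0.198,0.002,0.003],"roll": -0.02},
  {"jaw": 1,"linear": [0.198,0.002,0.003],"roll": -0.02},
  {"jaw": 1,"linear": [0.198,0.002,0.003],"roll": -0.02},
  {"jaw": 1,"linear": [0.198,0.002,0.003],"roll": -0.02},
  {"jaw": 1,"linear": [0.198,0.002,0.003],"roll": -0.02},
], force=45)

```text
t: 16.12
tool_pos: [0.4156, -0.2322, 0.002]
orientation: [2.05, 0.334, -2.045]
force: [-1.2, 0.4, 1.9]
opening: 0.0231
```

```bash
python3 - <<'E'
from h import *
st()
# staging: tip 25 mm short of pin axis. bender x dir
u=np.array([np.cos(np.radians(-18.9)),np.sin(np.radians(-18.9))]);n=np.array([-u[1],u[0]]);pin=np.array([.561,-.0343])
coil=pin-u*(.0945+.030)+n*.0095;print('stage coil xy',coil)
plan([.416,-.231,.13]);
E
```

```text
t 16.12 p [ 0.4156 -0.2322  0.002 ] 
R [[0.0021, 0.3168, -0.9485], [0.0016, -0.9485, -0.3168], [-1.0, -0.0009, -0.0025]] f [-1.23  0.4   1.88] m [0.02 0.11 0.  ] op 0.0231 q [-0.619  0.024  2.021  0.003  1.096  0.628]
stage coil xy [0.44628959 0.01501553]
lin [-0.2133 -0.0019 -0.0018] mm [-128.    -1.1   -1.1]
```

```bash
python3 - <<'E'
from h import *
u=np.array([np.cos(np.radians(-18.9)),np.sin(np.radians(-18.9))]);n=np.array([-u[1],u[0]]);pin=np.array([.561,-.0343])
coil=pin-u*(.1105)+n*.0095;print(coil)
plan([*coil,.115],np.radians(-108.9))
E
```

```text
[0.45953478 0.01048069]
lin [-0.1875 -0.3606 -0.1981] mm [-112.5 -216.4 -118.9]
roll deg 37.37 norm 1.2457
```

Emit:
apply_moves([
  {"jaw": 1,"linear": [-0.03,0,0],"roll": 0},
  {"jaw": 1,"linear": [-0.1,0,0],"roll": 0},
  {"jaw": 1,"linear": [-0.18,0,0],"roll": 0},
  {"jaw": 1,"linear": [-0.25,-0.04,-0.02],"roll": 0.15},
  {"jaw": 1,"linear": [-0.25,-0.1,-0.06],"roll": 0.4},
  {"jaw": 1,"linear": [-0.25,-0.18,-0.1],"roll": 0.7},
  {"jaw": 1,"linear": [-0.25,-0.26,-0.15],"roll": 1},
  {"jaw": 1,"linear": [-0.25,-0.33,-0.18],"roll": 1},
  {"jaw": 1,"linear": [-0.25,-0.36,-0.198],"roll": 1},
  {"jaw": 1,"linear": [-0.25,-0.36,-0.198],"roll": 1},
])

```text
t: 17.38
tool_pos: [0.4593, 0.0114, 0.1521]
orientation: [-2.118, 0.209, 2.115]
force: [-0.5, -0.1, -0.8]
opening: 0.0232
```

Emit:
apply_moves([
  {"jaw": 1,"linear": [0.02,0,0],"roll": 0.12},
  {"jaw": 1,"linear": [0.05,0,0],"roll": 0.246},
  {"jaw": 1,"linear": [0.063,0,0],"roll": 0.246},
  {"jaw": 1,"linear": [0.063,0,0],"roll": 0.246},
  {"jaw": 1,"linear": [0.063,0,0],"roll": 0.246},
])

```text
t: 18.0
tool_pos: [0.4597, 0.0111, 0.115]
orientation: [-2.046, 0.335, 2.042]
force: [-0.7, 0.6, 0.5]
opening: 0.0229
```

```bash
python3 - <<'E'
from h import *
s=st();c=cam('wrist');save(c,'w8')
cv2.imwrite('pics/z8.png',cv2.resize(c['pixels'][0:260,130:390],None,fx=2.3,fy=2.3,interpolation=cv2.INTER_CUBIC))
E
```

```text
t 18.0 p [0.4597 0.0111 0.115 ] 
R [[0.0022, -0.321, -0.9471], [0.0017, -0.9471, 0.321], [-1.0, -0.0024, -0.0015]] f [-0.7   0.57  0.48] m [0.07 0.08 0.01] op 0.0229 q [-0.089 -0.185  1.99   0.002  1.334  1.808]
```

View pics/z8.png

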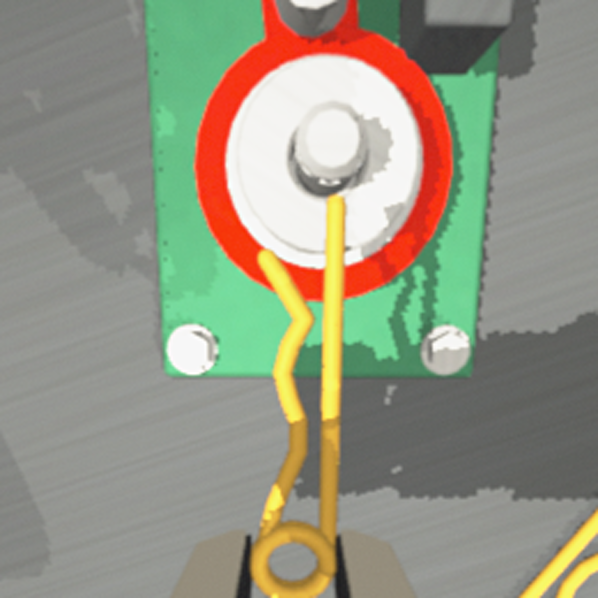

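The wrist view shows the pin top at zoom (328,132), the cross-hole mouth just visible at about (328,182), and the straight-leg tip at (335,200). I'll triangulate the pin top and the leg offset.

```bash
python3 - <<'E'
from h import *
def radial(c,c0,r0,r1,sgn,a0=0,a1=360):
    b=cv2.GaussianBlur(cv2.cvtColor(c['pixels'],cv2.COLOR_BGR2GRAY).astype(np.float32),(3,3),0);out=[]
    for a in np.radians(np.arange(a0,a1,5)):
        rr=np.arange(r0,r1,.25);xs=(c0[0]+rr*np.cos(a)).astype(np.float32);ys=(c0[1]+rr*np.sin(a)).astype(np.float32)
        v=cv2.remap(b,xs[None],ys[None],cv2.INTER_LINEAR)[0];d=sgn*np.gradient(v);i=d.argmax()
        if d[i]>1.5: out.append((xs[i],ys[i]))
    q=np.array(out,np.float32);return q,cv2.fitEllipse(q)
w6,w8=load('w6'),load('w8')
q6,e6=radial(w6,(110+295/2,30+171/2),8,15,-1);print('w6',len(q6),e6,w6['M'][:3,3])
q8,e8=radial(w8,(272.6,57.4),9,19,-1,180,360);print('w8 upper arc',len(q8),e8,w8['M'][:3,3])
o1,d1=ray(w6,[e6[0]]);o2,d2=ray(w8,[e8[0]]);d1,d2=d1[0],d2[0]
t=np.linalg.lstsq(np.c_[d1,-d2],o2-o1,rcond=None)[0];print(o1+d1*t[0],o2+d2*t[1])
s=read_state();u=np.array([np.cos(np.radians(-18.9)),np.sin(np.radians(-18.9))]);n=np.array([-u[1],u[0]])
# leg in w8
im=w8['pixels'];hsv=cv2.cvtColor(im,cv2.COLOR_BGR2HSV);m=cv2.inRange(hsv,(15,90,60),(35,255,255))
Q=[]
for r in range(90,175,2):
    xs=np.where(m[r,262:290]>0)[0]+262;g=xs[xs>xs.max()-10];Q.append((g.mean(),r))
P=plane(w8,Q,s['tool_pos'][2]+.0005)[:,:2];f=cv2.fitLine((P*1000).astype(np.float32),cv2.DIST_HUBER,0,.01,.01).ravel();f*=np.sign(f[0])*np.array([1,1,np.sign(f[0]),np.sign(f[0])])
print('leg yaw',np.degrees(np.arctan2(f[1],f[0])));rows=np.where(m[:,275:277].any(1))[0];tip=plane(w8,[(275.7,rows.min())],s['tool_pos'][2])[0,:2]
print('tip',tip,rows.min(),'rel tcp u,n',(tip-s['tool_pos'][:2])@u,(tip-s['tool_pos'][:2])@n)
for z in (.085,.09,.095): 
    p=plane(w8,[e8[0]],z)[0,:2];print(z,p,'pin-tip u,n',(p-tip)@u*1e3,(p-tip)@n*1e3)
g=cv2.cvtColor(im,cv2.COLOR_BGR2GRAY);print(g[40:90,272].tolist())
E
```

```text
w6 72 ((255.54559326171875, 115.55057525634766), (20.529346466064453, 21.267370223999023), 32.36405563354492) [ 0.56104988 -0.035249    0.32364895]
w8 upper arc 30 ((264.963623046875, 87.48947143554688), (38.46347427368164, 83.99063110351562), 18.151899337768555) [ 0.53321877 -0.01490788  0.28003854]
[ 0.56015424 -0.03173889 -0.07950858] [ 0.55942229 -0.03268424 -0.07951518]
leg yaw -19.321589
tip [ 0.54504344 -0.02915397] 84 rel tcp u,n 0.09364757635425333 -0.010601137103518718
0.085 [ 0.54743277 -0.0245506 ] pin-tip u,n 0.7693950504438462 5.129129527455461
0.09 [ 0.54706838 -0.0243034 ] pin-tip u,n 0.34457890124761376 5.2449699734366515
0.095 [ 0.54670399 -0.0240562 ] pin-tip u,n -0.08023724794861817 5.360810419417841
[242, 243, 243, 240, 227, 220, 220, 226, 239, 244, 243, 243, 243, 244, 244, 244, 244, 244, 243, 243, 243, 243, 243, 242, 242, 243, 243, 244, 243, 244, 244, 240, 223, 205, 199, 203, 204, 182, 147, 172, 165, 103, 97, 93, 98, 146, 200, 206, 210, 218]
```

```bash
python3 - <<'E'
from h import *
w8=load('w8');g=cv2.cvtColor(w8['pixels'],cv2.COLOR_BGR2GRAY)
print('row58',list(enumerate(g[58,250:296].tolist(),250)));print('row72',g[72,250:296].tolist());print('row79',g[79,250:296].tolist())
u=np.array([np.cos(np.radians(-18.9)),np.sin(np.radians(-18.9))]);pin=np.array([.5607,-.0343])
for top in (.081,.085,.089,.093,.097):
    f=lambda r,z:proj(w8,[*(pin+u*r),z])[0].round(1).tolist()
    print(top,'back rim',f(.01,top-.003),'back flat',f(.007,top),'front flat',f(-.007,top),'front rim',f(-.01,top-.003),'hole',f(-.01,top-.007),f(-.01,top-.013))
print('roller rim',[proj(w8,[*(pin+u*r),.066])[0].round(1).tolist() for r in(-.028,-.0113,.0113,.028)])
cv2.imwrite('pics/z9.png',cv2.resize(w8['pixels'][20:130,220:330],None,fx=5.4,fy=5.4,interpolation=cv2.INTER_NEAREST))
E
```

```text
row58 [(250, 243), (251, 243), (252, 243), (253, 243), (254, 244), (255, 244), (256, 230), (257, 192), (258, 189), (259, 218), (260, 230), (261, 230), (262, 230), (263, 238), (264, 243), (265, 244), (266, 244), (267, 243), (268, 243), (269, 243), (270, 243), (271, 243), (272, 243), (273, 243), (274, 243), (275, 243), (276, 243), (277, 243), (278, 243), (279, 243), (280, 243), (281, 243), (282, 243), (283, 243), (284, 244), (285, 234), (286, 193), (287, 171), (288, 178), (289, 185), (290, 195), (291, 199), (292, 199), (293, 200), (294, 198), (295, 199)]
row72 [244, 244, 244, 244, 231, 192, 178, 174, 150, 130, 155, 203, 213, 203, 213, 216, 216, 216, 216, 215, 215, 218, 223, 228, 231, 227, 218, 206, 196, 191, 188, 184, 182, 179, 179, 182, 156, 124, 141, 161, 184, 198, 198, 198, 198, 195]
row79 [244, 244, 245, 245, 245, 245, 243, 227, 185, 157, 132, 103, 102, 116, 118, 118, 117, 115, 149, 215, 237, 215, 172, 164, 194, 228, 233, 192, 115, 91, 97, 126, 154, 156, 142, 142, 159, 185, 202, 223, 234, 236, 244, 247, 247, 246]
0.081 back rim [272.8, 45.7] back flat [272.9, 49.9] front flat [272.5, 73.7] front rim [272.2, 79.3] hole [271.9, 80.0] [271.5, 81.0]
0.085 back rim [273.1, 44.2] back flat [273.3, 48.5] front flat [272.8, 72.9] front rim [272.5, 78.5] hole [272.2, 79.3] [271.8, 80.3]
0.089 back rim [273.5, 42.7] back flat [273.6, 47.0] front flat [273.2, 72.0] front rim [272.8, 77.8] hole [272.5, 78.5] [272.1, 79.6]
0.093 back rim [273.8, 41.1] back flat [274.0, 45.5] front flat [273.5, 71.0] front rim [273.2, 77.0] hole [272.8, 77.8] [272.4, 78.9]
0.097 back rim [274.2, 39.4] back flat [274.4, 43.9] front flat [273.9, 70.0] front rim [273.5, 76.1] hole [273.2, 77.0] [272.7, 78.2]
roller rim [[271.0, 108.1], [271.4, 83.3], [271.9, 47.7], [272.4, 19.8]]
```

View pics/z9.png

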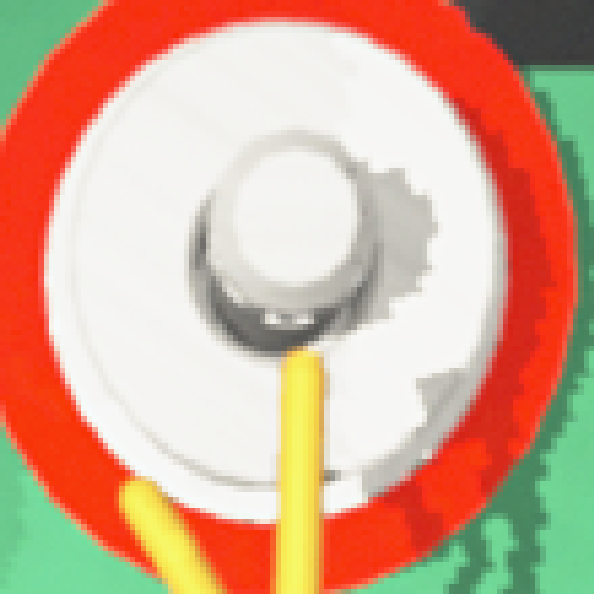

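The crop shows the pin's flat top centred at px (275.2,60), the hole mouth at about (273,79), and the leg tip at (276,85).

```bash
python3 - <<'E'
from h import *
w8=load('w8');s=read_state();t=s['tool_pos']
u=np.array([np.cos(np.radians(-18.9)),np.sin(np.radians(-18.9))]);n=np.array([-u[1],u[0]])
for z in(.082,.088,.094):
    p=plane(w8,[(275.2,60)],z)[0,:2];print(z,p,'rel TCP u,n mm',((p-t[:2])@u*1e3).round(2),((p-t[:2])@n*1e3).round(2))
tip=plane(w8,[(275.9,84.5)],t[2]+.0005)[0,:2];print('tip',((tip-t[:2])@u*1e3).round(2),((tip-t[:2])@n*1e3).round(2))
M=R.from_rotvec(s['orientation']).as_matrix();print('tool y angle',np.degrees(np.arctan2(M[1,1],M[0,1])))
E
```

```text
0.082 [ 0.56113265 -0.03603948] rel TCP u,n mm 111.1 -11.9
0.088 [ 0.56028694 -0.03539926] rel TCP u,n mm 110.09 -11.57
0.094 [ 0.55944123 -0.03475903] rel TCP u,n mm 109.08 -11.24
tip 93.35 -10.69
tool y angle -108.72551183695948
```

Emit:
apply_moves([
  {"jaw": 1,"linear": [0,0.0015,-0.05],"roll": 0},
  {"jaw": 1,"linear": [0,0.0015,-0.1],"roll": 0},
  {"jaw": 1,"linear": [0,0.0015,-0.125],"roll": 0},
  {"jaw": 1,"linear": [0.01,0.0015,-0.125],"roll": 0},
  {"jaw": 1,"linear": [0.0217,0.0015,-0.125],"roll": 0},
  {"jaw": 1,"linear": [0.0217,0.0015,-0.125],"roll": 0},
  {"jaw": 1,"linear": [0.0217,0.0015,-0.125],"roll": 0},
])

```text
t: 18.92
tool_pos: [0.5302, -0.0135, 0.1022]
orientation: [-2.046, 0.335, 2.042]
force: [0.2, 0.2, -1.1]
opening: 0.0227
```

Emit:
apply_moves([
  {"jaw": 1,"linear": [0.002,0,0],"roll": 0},
  {"jaw": 1,"linear": [0.004,0,0],"roll": 0},
  {"jaw": 1,"linear": [0.005,0,0],"roll": 0},
  {"jaw": 1,"linear": [0.005,0,0],"roll": 0},
])

```text
t: 19.42
tool_pos: [0.5302, -0.0135, 0.0992]
orientation: [-2.046, 0.335, 2.042]
force: [0.3, -0.3, -0.9]
opening: 0.0227
```

Emit:
apply_moves([
  {"jaw": 1,"linear": [0.0015,0,0],"roll": 0},
  {"jaw": 1,"linear": [0.0015,0,0],"roll": 0},
])

```text
t: 19.68
tool_pos: [0.5302, -0.0135, 0.0982]
orientation: [-2.046, 0.335, 2.042]
force: [-0.2, -0.4, -0.7]
opening: 0.023
```

Emit:
apply_moves([
  {"jaw": 1,"linear": [0.0015,0,0],"roll": 0},
  {"jaw": 1,"linear": [0.0015,0,0],"roll": 0},
])

```text
t: 19.92
tool_pos: [0.5301, -0.0135, 0.0971]
orientation: [-2.045, 0.335, 2.042]
force: [0.4, 0.2, -0.7]
opening: 0.0233
```

Emit:
apply_moves([
  {"jaw": 1,"linear": [0.0015,0,0],"roll": 0},
  {"jaw": 1,"linear": [0.0015,0,0],"roll": 0},
])

```text
t: 20.18
tool_pos: [0.53, -0.0135, 0.0961]
orientation: [-2.045, 0.335, 2.042]
force: [0.3, -0.3, -0.1]
opening: 0.0228
```

Emit:
apply_moves([
  {"jaw": 1,"linear": [0.0015,0,0],"roll": 0},
  {"jaw": 1,"linear": [0.0015,0,0],"roll": 0},
])

```text
t: 20.42
tool_pos: [0.5299, -0.0135, 0.0951]
orientation: [-2.045, 0.335, 2.043]
force: [-0.2, 0.0, -1.3]
opening: 0.023
```

Emit:
apply_moves([
  {"jaw": 1,"linear": [0.0015,0,0],"roll": 0},
  {"jaw": 1,"linear": [0.0015,0,0],"roll": 0},
])

```text
t: 20.68
tool_pos: [0.5298, -0.0135, 0.0941]
orientation: [-2.045, 0.335, 2.043]
force: [-0.3, 0.1, -0.5]
opening: 0.0232
```

Emit:
apply_moves([
  {"jaw": 1,"linear": [0.0015,0,0],"roll": 0},
  {"jaw": 1,"linear": [0.0015,0,0],"roll": 0},
])

```text
t: 20.92
tool_pos: [0.5298, -0.0134, 0.0931]
orientation: [-2.045, 0.335, 2.043]
force: [-0.4, -0.0, -0.6]
opening: 0.023
```

Emit:
apply_moves([
  {"jaw": 1,"linear": [0.0015,0,0],"roll": 0},
  {"jaw": 1,"linear": [0.0015,0,0],"roll": 0},
])

```text
t: 21.18
tool_pos: [0.5298, -0.0134, 0.0923]
orientation: [-2.045, 0.335, 2.043]
force: [-1.6, -0.4, 0.9]
opening: 0.0233
```

Emit:
apply_moves([
  {"jaw": 1,"linear": [0.0015,0,0],"roll": 0},
  {"jaw": 1,"linear": [0.0015,0,0],"roll": 0},
])

```text
t: 21.42
tool_pos: [0.5299, -0.0134, 0.0915]
orientation: [-2.045, 0.334, 2.043]
force: [-2.0, 1.3, 1.5]
opening: 0.023
```

Contact with the pin top came at TCP z ≈ 0.0925, so the hole should be at TCP z ≈ 0.080. I'll back off and line up.

```bash
cat >> h.py <<'E'
YAW=np.radians(-18.9);U=np.array([np.cos(YAW),np.sin(YAW)]);N=np.array([-U[1],U[0]])
def un(p): return np.round([np.dot(p[:2],U)*1e3,np.dot(p[:2],N)*1e3,p[2]*1e3],2)
def planun(a,b,z,yaw=None): plan([*(U*a+N*b)/1e3,z/1e3],yaw)
E
python3 - <<'E'
from h import *
s=st();print(un(s['tool_pos']));planun(430,158.5,80,np.radians(-108.5))
E
```

```text
t 21.43 p [ 0.5299 -0.0134  0.0915] 
R [[0.0015, -0.3207, -0.9472], [0.002, -0.9472, 0.3207], [-1.0, -0.0023, -0.0008]] f [-2.05  1.26  1.52] m [ 0.12  0.37 -0.01] op 0.023 q [-0.124  0.04   1.822  0.002  1.278  1.773]
[505.64 158.97  91.55]
lin [0.0192 0.0004 0.1261] mm [11.5  0.2 75.6]
roll deg -0.21 norm -0.0069
```

Emit:
apply_moves([
  {"jaw": 1,"linear": [-0.01,0,0],"roll": 0},
  {"jaw": 1,"linear": [-0.01,0.001,0.03],"roll": -0.01},
  {"jaw": 1,"linear": [-0.01,0.001,0.09],"roll": -0.01},
  {"jaw": 1,"linear": [-0.01,0.001,0.126],"roll": -0.01},
  {"jaw": 1,"linear": [0.01,0.001,0.126],"roll": -0.01},
  {"jaw": 1,"linear": [0.019,0.001,0.126],"roll": -0.01},
  {"jaw": 1,"linear": [0.019,0.001,0.126],"roll": -0.01},
  {"jaw": 1,"linear": [0.019,0.001,0.126],"roll": -0.01},
])

```text
t: 22.42
tool_pos: [0.4585, 0.0101, 0.0801]
orientation: [-2.048, 0.33, 2.046]
force: [0.7, -0.4, -0.5]
opening: 0.0231
```

```bash
python3 - <<'E'
from h import *
s=st();print(un(s['tool_pos']));planun(436,158.2,80,np.radians(-108.5));c=cam('wrist');save(c,'w10')
cv2.imwrite('pics/z10.png',cv2.resize(c['pixels'][0:150,200:350],None,fx=4,fy=4,interpolation=cv2.INTER_CUBIC))
E
```

```text
t 22.43 p [0.4585 0.0101 0.0801] 
R [[0.0012, -0.3161, -0.9487], [0.0019, -0.9487, 0.3161], [-1.0, -0.0022, -0.0006]] f [ 0.72 -0.39 -0.45] m [0.06 0.03 0.02] op 0.0231 q [-9.200e-02 -1.460e-01  2.023e+00  2.000e-03  1.263e+00  1.800e+00]
[430.54 158.07  80.08]
lin [ 0.0001 -0.0001 -0.0091] mm [ 0.1 -0.1 -5.5]
roll deg 0.07 norm 0.0025
```

View pics/z10.png

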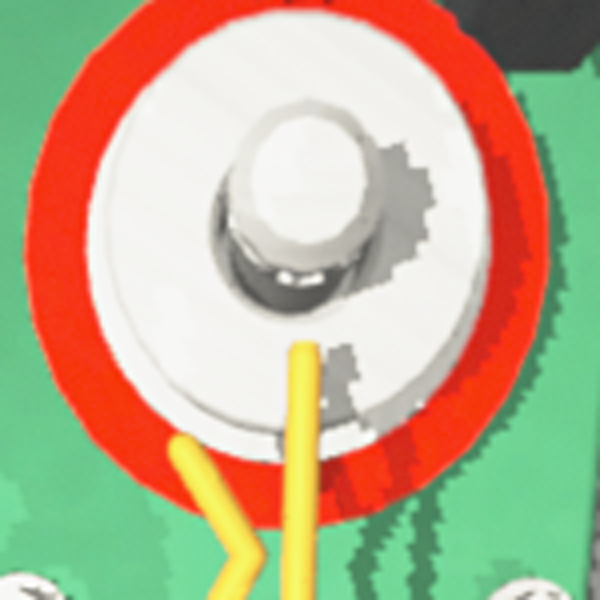

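The close view shows the hole mouth at zoom (300,275) and the leg tip at (304,345), pointing nearly straight at it. I'll compute the lateral offset in the leg's plane.

```bash
python3 - <<'E'
from h import *
c=load('w10');im=c['pixels'];hsv=cv2.cvtColor(im,cv2.COLOR_BGR2HSV);m=cv2.inRange(hsv,(15,90,60),(35,255,255))
Q=[]
for r in range(90,165,2):
    xs=np.where(m[r,264:292]>0)[0]+264;g=xs[xs>xs.max()-9];Q.append((g.mean(),r))
P=plane(c,Q,.0805)[:,:2]*1000
a=P@U;b=P@N;k=np.polyfit(a,b,1);print('leg slope deg',np.degrees(np.arctan(k[0])))
h=plane(c,[(275,68.75),(269.5,68.75),(280.5,68.75)],.0805)[:,:2]*1000;print('hole un',np.c_[h@U,h@N],'leg at hole n',np.polyval(k,h@U))
t=plane(c,[(277,45)],.0905)[:,:2]*1000;print('top c un',t@U,t@N, 'leg n at pin',np.polyval(k,t@U))
print('tip u',plane(c,[(276,86)],.0805)[0,:2]@U)
for r in range(64,76): print(r,im[r,260:292,1].tolist())
E
```

```text
leg slope deg -0.11434412849280637
hole un [[531.88597862 148.71131336]
 [531.86322055 151.65686499]
 [531.90864545 145.76610002]] leg at hole n [148.05448275 148.05452817 148.05443752]
top c un [541.19597884] [148.55870306] leg n at pin [148.03590293]
tip u 0.5232789030490488
64 [130, 146, 197, 219, 195, 184, 204, 214, 211, 211, 210, 208, 205, 203, 201, 200, 197, 195, 192, 191, 189, 191, 189, 186, 186, 186, 175, 154, 151, 137, 98, 111]
65 [130, 124, 140, 186, 200, 182, 181, 191, 199, 203, 206, 208, 208, 206, 205, 201, 200, 198, 196, 194, 191, 192, 187, 176, 169, 180, 175, 145, 120, 99, 97, 121]
66 [130, 128, 121, 130, 151, 168, 163, 148, 157, 168, 179, 188, 192, 200, 206, 204, 201, 200, 196, 188, 177, 172, 157, 138, 128, 148, 146, 122, 117, 102, 108, 131]
67 [124, 129, 123, 119, 132, 140, 139, 134, 119, 126, 162, 167, 153, 167, 178, 183, 184, 178, 173, 161, 140, 117, 101, 103, 106, 105, 110, 133, 130, 105, 122, 141]
68 [105, 121, 124, 121, 118, 113, 107, 100, 104, 156, 224, 228, 183, 134, 127, 136, 146, 147, 176, 202, 166, 102, 93, 94, 93, 100, 126, 152, 134, 111, 132, 144]
69 [92, 
[... 384 characters left out ...]
 152, 168, 161, 141, 128, 110, 96, 90, 88, 92, 112, 149, 164, 145, 135, 142, 148, 160]
72 [130, 91, 89, 99, 113, 117, 117, 116, 113, 110, 108, 103, 100, 99, 103, 101, 98, 93, 88, 87, 87, 88, 91, 107, 138, 159, 159, 146, 145, 151, 187, 217]
73 [163, 120, 94, 87, 100, 111, 116, 117, 113, 110, 108, 104, 105, 98, 97, 96, 91, 90, 90, 90, 90, 90, 104, 135, 161, 164, 160, 173, 193, 210, 235, 244]
74 [190, 168, 133, 97, 88, 99, 112, 114, 112, 110, 109, 105, 101, 99, 96, 95, 93, 90, 89, 90, 90, 101, 131, 164, 187, 199, 197, 222, 238, 242, 244, 243]
75 [215, 201, 179, 140, 107, 93, 98, 109, 111, 108, 106, 104, 102, 97, 96, 94, 92, 91, 89, 90, 106, 137, 183, 213, 223, 231, 234, 240, 244, 244, 243, 243]
```

Emit:
apply_moves([
  {"jaw": 1,"linear": [0,-0.0011,0],"roll": 0},
  {"jaw": 1,"linear": [0,-0.0011,-0.005],"roll": 0},
  {"jaw": 1,"linear": [0,-0.0011,-0.01],"roll": 0},
  {"jaw": 1,"linear": [0,-0.0011,-0.01],"roll": 0},
])

```text
t: 22.98
tool_pos: [0.4647, 0.0087, 0.0803]
orientation: [-2.048, 0.33, 2.045]
force: [-0.5, -0.0, -1.0]
opening: 0.0233
```

Emit:
apply_moves([
  {"jaw": 1,"linear": [0,0,-0.0017],"roll": 0},
  {"jaw": 1,"linear": [0,0,-0.0034],"roll": 0},
  {"jaw": 1,"linear": [0,0,-0.0034],"roll": 0},
])

```text
t: 23.35
tool_pos: [0.4667, 0.0081, 0.0803]
orientation: [-2.048, 0.33, 2.045]
force: [0.2, 0.6, -0.5]
opening: 0.0231
```

Emit:
apply_moves([
  {"jaw": 1,"linear": [0,0,-0.0015],"roll": 0},
  {"jaw": 1,"linear": [0,0,-0.0015],"roll": 0},
])

```text
t: 23.6
tool_pos: [0.4676, 0.0078, 0.0803]
orientation: [-2.048, 0.33, 2.045]
force: [-0.6, -1.2, -1.1]
opening: 0.0228
```

Emit:
apply_moves([
  {"jaw": 1,"linear": [0,0,-0.0015],"roll": 0},
  {"jaw": 1,"linear": [0,0,-0.0015],"roll": 0},
])

```text
t: 23.85
tool_pos: [0.4685, 0.0075, 0.0803]
orientation: [-2.048, 0.33, 2.045]
force: [-0.2, -0.4, 0.0]
opening: 0.0231
```

```bash
python3 - <<'E'
from h import *
s=st();print(un(s['tool_pos']))
E
```

```text
t 23.85 p [0.4685 0.0075 0.0803] 
R [[0.0018, -0.3162, -0.9487], [0.0019, -0.9487, 0.3162], [-1.0, -0.0023, -0.0011]] f [-0.2  -0.41  0.  ] m [ 0.03  0.02 -0.07] op 0.0231 q [-0.095 -0.118  1.997  0.002  1.26   1.797]
[440.84 158.84  80.35]
```

Emit:
apply_moves([
  {"jaw": 1,"linear": [0,0,-0.002],"roll": 0},
  {"jaw": 1,"linear": [0,0,-0.002],"roll": 0},
])

```text
t: 24.1
tool_pos: [0.4698, 0.0071, 0.0804]
orientation: [-2.048, 0.33, 2.045]
force: [-0.2, 0.4, -0.2]
opening: 0.0232
```

Emit:
apply_moves([
  {"jaw": 1,"linear": [0,0,-0.002],"roll": 0},
  {"jaw": 1,"linear": [0,0,-0.002],"roll": 0},
])

```text
t: 24.35
tool_pos: [0.471, 0.0067, 0.0804]
orientation: [-2.048, 0.33, 2.045]
force: [0.3, 0.9, -1.0]
opening: 0.0233
```

Emit:
apply_moves([
  {"jaw": 1,"linear": [0,0,-0.002],"roll": 0},
  {"jaw": 1,"linear": [0,0,-0.002],"roll": 0},
])

```text
t: 24.6
tool_pos: [0.4723, 0.0062, 0.0804]
orientation: [-2.048, 0.33, 2.045]
force: [0.2, 1.1, -0.5]
opening: 0.0232
```

No resistance with the tip about 6 mm inside the pin, so it is in the hole. Continuing.

Emit:
apply_moves([
  {"jaw": 1,"linear": [0,0,-0.003],"roll": 0},
  {"jaw": 1,"linear": [0,0,-0.006],"roll": 0},
  {"jaw": 1,"linear": [0,0.0001,-0.009],"roll": 0},
  {"jaw": 1,"linear": [0,0.0001,-0.009],"roll": 0},
])

```text
t: 25.1
tool_pos: [0.4775, 0.0044, 0.0805]
orientation: [-2.048, 0.33, 2.045]
force: [0.1, -0.6, -0.7]
opening: 0.023
```

Emit:
apply_moves([
  {"jaw": 1,"linear": [0,0,-0.003],"roll": 0},
  {"jaw": 1,"linear": [0,0,-0.006],"roll": 0},
  {"jaw": 1,"linear": [0,0.0001,-0.009],"roll": 0},
  {"jaw": 1,"linear": [0,0.0001,-0.009],"roll": 0},
])

```text
t: 25.6
tool_pos: [0.4827, 0.0026, 0.0804]
orientation: [-2.048, 0.33, 2.045]
force: [0.5, -0.4, -0.5]
opening: 0.023
```

```bash
python3 - <<'E'
from h import *
s=st();print(un(s['tool_pos']), 'F un',s['force'][:2]@U,s['force'][:2]@N);c=cam('wrist');save(c,'w11')
cv2.imwrite('pics/z11.png',cv2.resize(c['pixels'][0:200,170:370],None,fx=3,fy=3,interpolation=cv2.INTER_CUBIC))
E
```

```text
t 25.6 p [0.4827 0.0026 0.0804] 
R [[0.0021, -0.3164, -0.9486], [0.0018, -0.9486, 0.3164], [-1.0, -0.0024, -0.0014]] f [ 0.52 -0.36 -0.48] m [0.11 0.08 0.02] op 0.023 q [-0.102 -0.078  1.96   0.002  1.258  1.79 ]
[455.84 158.82  80.45] F un 0.6099242096926123 -0.16745578770401032
```

View pics/z11.png

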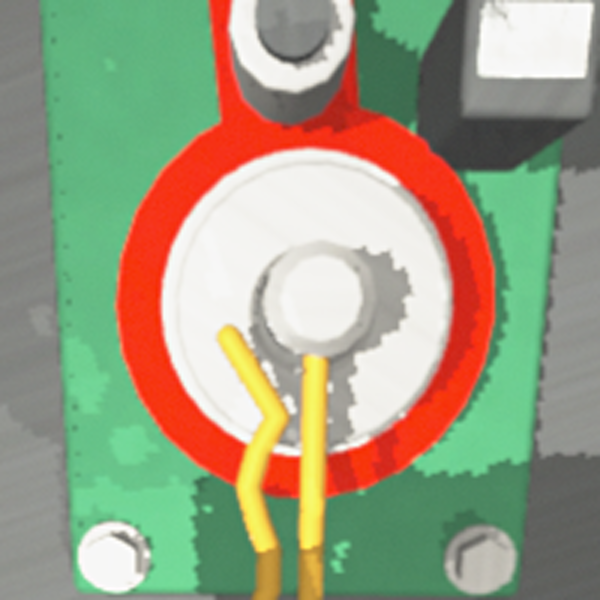

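The leg has entered the hole (zoom (313,358)) and the flare is beside the pin. I'll push on while watching the force.

Emit:
apply_moves([
  {"jaw": 1,"linear": [0,0,-0.003],"roll": 0},
  {"jaw": 1,"linear": [0,0,-0.006],"roll": 0},
  {"jaw": 1,"linear": [0,0.0001,-0.01],"roll": 0},
  {"jaw": 1,"linear": [0,0.0001,-0.01],"roll": 0},
], force=60)

```text
t: 26.15
tool_pos: [0.4885, 0.0006, 0.0805]
orientation: [-2.048, 0.33, 2.045]
force: [-0.2, -1.1, -1.0]
opening: 0.0229
```

Emit:
apply_moves([
  {"jaw": 1,"linear": [0,0,-0.003],"roll": 0},
  {"jaw": 1,"linear": [0,0,-0.005],"roll": 0},
  {"jaw": 1,"linear": [0,0,-0.005],"roll": 0},
])

```text
t: 26.52
tool_pos: [0.4914, -0.0004, 0.0805]
orientation: [-2.048, 0.33, 2.045]
force: [-0.8, -1.2, -0.9]
opening: 0.0224
```

Emit:
apply_moves([
  {"jaw": 1,"linear": [0,0,-0.003],"roll": 0},
  {"jaw": 1,"linear": [0,0,-0.003],"roll": 0},
])

```text
t: 26.78
tool_pos: [0.493, -0.0007, 0.0804]
orientation: [-2.048, 0.33, 2.045]
force: [-1.4, 1.5, -1.0]
opening: 0.0228
```

Emit:
apply_moves([
  {"jaw": 1,"linear": [0,0,-0.003],"roll": 0},
  {"jaw": 1,"linear": [0,0,-0.004],"roll": 0},
])

```text
t: 27.02
tool_pos: [0.4943, -0.0011, 0.0798]
orientation: [-2.045, 0.329, 2.048]
force: [-5.3, 3.8, -0.4]
opening: 0.023
```

Emit:
apply_moves([
  {"jaw": 1,"linear": [0,0,-0.003],"roll": 0},
  {"jaw": 1,"linear": [0,0,-0.003],"roll": 0},
])

```text
t: 27.28
tool_pos: [0.4945, -0.0012, 0.079]
orientation: [-2.041, 0.329, 2.051]
force: [-6.0, 3.7, 1.2]
opening: 0.0226
```

Emit:
apply_moves([
  {"jaw": 1,"linear": [-0.0015,0,-0.003],"roll": 0},
  {"jaw": 1,"linear": [-0.002,0,-0.005],"roll": 0},
])

```text
t: 27.52
tool_pos: [0.4954, -0.0014, 0.0792]
orientation: [-2.037, 0.328, 2.056]
force: [-9.9, 4.9, 1.2]
opening: 0.0229
```

```bash
python3 - <<'E'
from h import *
s=st();print(un(s['tool_pos']), 'F un',s['force'][:2]@U,s['force'][:2]@N)
E
```

```text
t 27.52 p [ 0.4954 -0.0014  0.0792] 
R [[-0.0087, -0.3159, -0.9488], [0.005, -0.9488, 0.3158], [-1.0, -0.002, 0.0098]] f [-9.91  4.95  1.23] m [0.84 1.55 0.02] op 0.0229 q [-0.11  -0.029  1.916  0.004  1.264  1.781]
[469.19 159.11  79.16] F un -10.977850226192203 1.4722440995246178
```

Emit:
apply_moves([
  {"jaw": 1,"linear": [-0.003,0,-0.002],"roll": 0},
  {"jaw": 1,"linear": [-0.004,0,-0.004],"roll": 0},
  {"jaw": 1,"linear": [-0.004,0,-0.006],"roll": 0},
])

```text
t: 27.9
tool_pos: [0.4967, -0.0019, 0.0804]
orientation: [-2.031, 0.327, 2.061]
force: [-8.8, 4.0, 1.3]
opening: 0.0233
```

```bash
python3 - <<'E'
from h import *
s=st();print(un(s['tool_pos']), 'F un',s['force'][:2]@U,s['force'][:2]@N)
E
```

```text
t 27.9 p [ 0.4967 -0.0019  0.0804] 
R [[-0.0136, -0.3157, -0.9488], [0.0063, -0.9489, 0.3156], [-0.9999, -0.0017, 0.0149]] f [-8.77  3.95  1.3 ] m [0.79 1.5  0.08] op 0.0233 q [-0.111 -0.022  1.907  0.005  1.271  1.78 ]
[470.52 159.14  80.38] F un -9.575421202759504 0.9005477501185348
```

Emit:
apply_moves([
  {"jaw": 1,"linear": [-0.002,0,-0.004],"roll": 0},
  {"jaw": 1,"linear": [-0.002,0,-0.007],"roll": 0},
  {"jaw": 1,"linear": [-0.002,0,-0.01],"roll": 0},
  {"jaw": 1,"linear": [-0.002,0,-0.01],"roll": 0},
])

```text
t: 28.4
tool_pos: [0.5029, -0.0039, 0.0816]
orientation: [-2.032, 0.327, 2.06]
force: [-1.0, 1.1, -1.1]
opening: 0.0231
```

```bash
python3 - <<'E'
from h import *
s=st();print(un(s['tool_pos']), 'F un',s['force'][:2]@U,s['force'][:2]@N)
E
```

```text
t 28.4 p [ 0.5029 -0.0039  0.0816] 
R [[-0.0128, -0.3157, -0.9488], [0.0061, -0.9489, 0.3156], [-0.9999, -0.0017, 0.0141]] f [-0.96  1.15 -1.11] m [0.26 0.23 0.02] op 0.0231 q [-0.113 -0.008  1.89   0.005  1.273  1.777]
[477.   159.21  81.63] F un -1.2799820126498036 0.7763230556878018
```

Emit:
apply_moves([
  {"jaw": 1,"linear": [0,0,-0.004],"roll": 0},
  {"jaw": 1,"linear": [0,0,-0.008],"roll": 0},
  {"jaw": 1,"linear": [0,0.0001,-0.013],"roll": 0},
  {"jaw": 1,"linear": [0,0.0001,-0.017],"roll": 0},
  {"jaw": 1,"linear": [0,0.0001,-0.017],"roll": 0},
])

```text
t: 29.02
tool_pos: [0.5134, -0.0075, 0.0818]
orientation: [-2.034, 0.328, 2.059]
force: [1.8, -0.2, -1.2]
opening: 0.0227
```

```bash
python3 - <<'E'
from h import *
s=st();print(un(s['tool_pos']), 'F un',s['force'][:2]@U,s['force'][:2]@N);c=cam('wrist');save(c,'w12')
cv2.imwrite('pics/z12.png',cv2.resize(c['pixels'][0:240,140:380],None,fx=2.5,fy=2.5,interpolation=cv2.INTER_CUBIC))
E
```

```text
t 29.02 p [ 0.5134 -0.0075  0.0818] 
R [[-0.0113, -0.3158, -0.9488], [0.0056, -0.9488, 0.3157], [-0.9999, -0.0018, 0.0125]] f [ 1.81 -0.23 -1.19] m [ 0.09 -0.22  0.04] op 0.0227 q [-0.118  0.019  1.862  0.004  1.272  1.773]
[488.12 159.21  81.8 ] F un 1.7874333713198782 0.37238368655869836
```

Emit:
apply_moves([
  {"jaw": 1,"linear": [0,0,-0.002],"roll": 0},
  {"jaw": 1,"linear": [0,0,-0.002],"roll": 0},
  {"jaw": 1,"linear": [0,0,-0.002],"roll": 0},
])

```text
t: 29.45
tool_pos: [0.5145, -0.0079, 0.0818]
orientation: [-2.034, 0.328, 2.058]
force: [0.5, 0.1, -0.2]
opening: 0.0233
```

```bash
python3 - <<'E'
from h import *
s=st();print(un(s['tool_pos']), 'F un',s['force'][:2]@U,s['force'][:2]@N);c=cam('wrist');save(c,'w13')
im=c['pixels'];hsv=cv2.cvtColor(im,cv2.COLOR_BGR2HSV);m=cv2.inRange(hsv,(15,90,60),(35,255,255));m[:,:225]=0;m[:,300:]=0;m[260:]=0
C,H=cv2.findContours(m,cv2.RETR_CCOMP,cv2.CHAIN_APPROX_NONE)
for k,h in zip(C,H[0]):
    if len(k)<8: continue
    k=k.reshape(-1,2);P=plane(c,k,.081)[:,:2]*1e3;a=P@U;b=P@N
    print('hole' if h[3]>=0 else 'blob',cv2.boundingRect(k),'u',a.min().round(1),a.max().round(1),'n',b.min().round(1),b.max().round(1))
print('pred pin',proj(c,[*(U*541.6+N*148.7)/1e3,.0905]),'tip',proj(c,[*(U*573.6+N*148.7)/1e3,.081]))
E
```

```text
t 29.45 p [ 0.5145 -0.0079  0.0818] 
R [[-0.011, -0.3158, -0.9488], [0.0055, -0.9488, 0.3158], [-0.9999, -0.0018, 0.0122]] f [ 0.47  0.09 -0.21] m [ 0.07 -0.02 -0.  ] op 0.0233 q [-0.118  0.022  1.859  0.004  1.272  1.773]
[489.36 159.17  81.85] F un 0.4162168617821602 0.2415488014958378
blob (238, 108, 40, 152) u 476.1 570.6 n 146.3 170.9
hole (246, 235, 23, 19) u 480.5 493.4 n 151.5 165.7
blob (270, 85, 11, 60) u 550.9 582.6 n 146.8 151.9
pred pin [[275.61972194 162.91535166]] tip [[276.21218548 102.52671075]]
```

Emit:
apply_moves([
  {"jaw": 1,"linear": [0,0,-0.0018],"roll": 0},
  {"jaw": 1,"linear": [0,0,-0.0018],"roll": 0},
  {"jaw": 1,"linear": [0,0,-0.0018],"roll": 0},
])

```text
t: 29.88
tool_pos: [0.5155, -0.0083, 0.0818]
orientation: [-2.034, 0.328, 2.058]
force: [-0.2, -1.1, -0.3]
opening: 0.0227
```

Emit:
apply_moves([
  {"jaw": 1,"linear": [0,0,-0.0012],"roll": 0},
  {"jaw": 1,"linear": [0,0,-0.0012],"roll": 0},
])

```text
t: 30.12
tool_pos: [0.5162, -0.0085, 0.0818]
orientation: [-2.034, 0.328, 2.058]
force: [-0.1, 0.8, -0.1]
opening: 0.0229
```

Emit:
apply_moves([
  {"jaw": 1,"linear": [0,0,-0.002],"roll": 0},
  {"jaw": 1,"linear": [0,0,-0.002],"roll": 0},
])

```text
t: 30.38
tool_pos: [0.5174, -0.0089, 0.0818]
orientation: [-2.034, 0.328, 2.058]
force: [-0.0, -0.9, -1.1]
opening: 0.023
```

```bash
python3 - <<'E'
from h import *
s=st();print(un(s['tool_pos']), 'F un',s['force'][:2]@U,s['force'][:2]@N)
w=load('w13');c=cam('wrist');save(c,'w14');im=c['pixels']
# bent-leg separation along the leg (plane z=.081)
hsv=cv2.cvtColor(im,cv2.COLOR_BGR2HSV);m=cv2.inRange(hsv,(15,90,60),(35,255,255))
for r in range(75,262,8):
    xs=np.where(m[r,225:300]>0)[0]+225
    if len(xs): 
        runs=np.split(xs,np.where(np.diff(xs)>1)[0]+1);P=plane(c,[(q.mean(),r) for q in runs],.081)[:,:2]*1e3;print(r,(P@U).round(1)[:1],(P@N).round(1),[len(q) for q in runs])
g=cv2.cvtColor(im,cv2.COLOR_BGR2GRAY);print([int(x) for x in g[140:185,272]])
E
```

```text
t 30.38 p [ 0.5174 -0.0089  0.0818] 
R [[-0.0111, -0.3159, -0.9487], [0.0056, -0.9488, 0.3158], [-0.9999, -0.0018, 0.0123]] f [-0.   -0.91 -1.06] m [ 0.09 -0.02 -0.01] op 0.023 q [-0.119  0.03   1.851  0.004  1.272  1.772]
[492.41 159.23  81.76] F un 0.29252317759351326 -0.8588804653004828
91 [582.6] [149.1] [9]
99 [578.5] [149.5] [9]
107 [574.3] [149.4] [9]
115 [569.9] [164.7 149.3] [10, 9]
123 [565.6] [161.8 149.4] [10, 8]
131 [561.2] [159.  149.6] [10, 9]
139 [556.7] [156.6 149.5] [10, 9]
147 [552.2] [159.2 149.3] [9, 9]
155 [547.5] [160.6] [8]
163 [542.8] [161.8] [8]
171 [538.] [160.6] [8]
179 [533.1] [158.7] [8]
187 [528.2] [157.5 149. ] [8, 8]
195 [523.] [174.2 157.7 149.5] [1, 7, 8]
203 [517.9] [166.9 159.5 149. ] [1, 9, 7]
211 [512.7] [161.7 149.2] [10, 8]
219 [507.4] [163.8 149.1] [9, 8]
227 [502.] [161.3 149. ] [21, 8]
235 [496.5] [158.1] [35]
243 [490.7] [168.3 149. ] [9, 9]
251 [485.] [166.4 151.1] [13, 12]
259 [479.2] [158.6] [21]
[225, 225, 225, 226, 226, 226, 226, 226, 227, 222, 189, 205, 225, 225, 225, 224, 228, 237, 242, 242, 241, 244, 246, 246, 246, 246, 246, 246, 246, 246, 246, 245, 245, 245, 246, 246, 246, 246, 246, 245, 225, 208, 195, 174, 168]
```

```bash
python3 - <<'E'
from h import *
c=load('w14');g=cv2.cvtColor(c['pixels'],cv2.COLOR_BGR2GRAY).astype(int)
for col in(272,275,278): print(col,g[144:196,col].tolist())
for r in (150,156.5,168,179.5,183): print(r,un(plane(c,[(275,r)],.0905)[0]),un(plane(c,[(275,r)],.0875)[0]))
m=cv2.inRange(cv2.cvtColor(c['pixels'],cv2.COLOR_BGR2HSV),(15,90,60),(35,255,255))[:,272:280].mean(1)
r=np.where(m>120)[0];print('leg rows',r.min(),[int(x) for x in r if 140<x<195]);print('tip',un(plane(c,[(276,r.min()-.5)],.081)[0]))
E
```

```text
272 [226, 226, 226, 226, 227, 222, 189, 205, 225, 225, 225, 224, 228, 237, 242, 242, 241, 244, 246, 246, 246, 246, 246, 246, 246, 246, 246, 245, 245, 245, 246, 246, 246, 246, 246, 245, 225, 208, 195, 174, 168, 175, 175, 175, 177, 176, 176, 174, 164, 155, 155, 155]
275 [223, 220, 217, 222, 220, 204, 186, 221, 222, 221, 220, 222, 232, 242, 242, 241, 241, 243, 245, 246, 246, 246, 246, 246, 246, 246, 246, 245, 245, 245, 246, 246, 246, 246, 245, 244, 236, 212, 177, 131, 149, 178, 180, 178, 179, 178, 178, 174, 166, 163, 157, 148]
278 [158, 150, 148, 147, 148, 148, 159, 211, 219, 216, 216, 216, 226, 241, 242, 241, 241, 241, 242, 242, 243, 242, 242, 240, 242, 244, 244, 244, 245, 245, 246, 246, 246, 246, 245, 238, 220, 185, 151, 143, 172, 179, 177, 177, 180, 180, 176, 175, 185, 184, 185, 186]
150 [551.8 149.3  90.5] [551.39 149.12  87.5 ]
156.5 [548.23 149.21  90.5 ] [547.76 149.02  87.5 ]
168 [541.81 149.03  90.5 ] [541.21 148.84  87.5 ]
179.5 [535.22 148.85  90.5 ] [534.49 148.65  87.5 ]
183 [533.18 148.79  90.5 ] [532.41 148.59  87.5 ]
leg rows 85 [141, 142, 143, 144, 145, 146, 147, 148, 149, 184, 185, 186, 187, 188, 189, 190, 191, 192, 193, 194]
tip [585.92 149.15  81.  ]
```

Emit:
apply_moves([
  {"jaw": 1,"linear": [0,0,0.002],"roll": 0},
  {"jaw": 1,"linear": [0,0,0.002],"roll": 0},
  {"jaw": 1,"linear": [0,0,0.002],"roll": 0},
])

```text
t: 30.8
tool_pos: [0.5163, -0.0085, 0.0818]
orientation: [-2.034, 0.328, 2.058]
force: [0.1, 0.2, -0.6]
opening: 0.023
```

Emit:
apply_moves([
  {"jaw": 0.4,"linear": [0,0,0],"roll": 0},
  {"jaw": 0.2,"linear": [0,0,0],"roll": 0},
  {"jaw": 0.2,"linear": [0,0,0],"roll": 0},
  {"jaw": 0.2,"linear": [0,0,0],"roll": 0},
  {"jaw": 0.2,"linear": [-0.03,0,0],"roll": 0},
  {"jaw": 0.2,"linear": [-0.1,0,0],"roll": 0},
  {"jaw": 0.2,"linear": [-0.16,0,0.03],"roll": 0},
  {"jaw": 0.2,"linear": [-0.16,0,0.06],"roll": 0},
  {"jaw": 0.2,"linear": [-0.16,0,0.06],"roll": 0},
  {"jaw": 0.2,"linear": [-0.16,0,0.06],"roll": 0},
])

```text
t: 32.05
tool_pos: [0.4835, 0.0022, 0.1785]
orientation: [-2.034, 0.328, 2.058]
force: [-0.1, -0.9, 0.3]
opening: 0.0372
```

```bash
python3 - <<'E'
from h import *
s=st();print(un(s['tool_pos']));c=cam('wrist');save(c,'w15');im=c['pixels']
m=cv2.inRange(cv2.cvtColor(im,cv2.COLOR_BGR2HSV),(15,90,60),(35,255,255))
p=proj(c,[*(U*541.6+N*148.9)/1e3,.0905])[0];q=proj(c,[*(U*489.6+N*158.4)/1e3,.0835])[0];print('pin px',p,'coil',q)
C,H=cv2.findContours(m,cv2.RETR_CCOMP,cv2.CHAIN_APPROX_NONE)
for k,h in zip(C,H[0]):
    k=k.reshape(-1,2)
    if len(k)<10 or abs(k[:,0].mean()-p[0])>40: continue
    P=plane(c,k,.081)[:,:2]*1e3;a=P@U;b=P@N
    print('hole' if h[3]>=0 else 'blob',cv2.boundingRect(k),'u',a.min().round(1),a.max().round(1),'n',b.min().round(1),b.max().round(1))
for u in range(480,586,6):
    n=np.arange(140,180,.25);uv=proj(c,np.c_[(U*u+N*n[:,None])/1e3,np.full(len(n),.081)]).round().astype(int)
    ok=(uv[:,1]>=0)&(uv[:,1]<384)&(uv[:,0]>=0)&(uv[:,0]<512);v=np.zeros(len(n),bool);v[ok]=m[uv[ok,1],uv[ok,0]]>0
    x=n[v];print(u,[round(float(r.mean()),1) for r in np.split(x,np.where(np.diff(x)>.3)[0]+1)] if len(x) else [])
E
```

```text
t 32.05 p [0.4835 0.0022 0.1785] 
R [[-0.0106, -0.3158, -0.9488], [0.0054, -0.9488, 0.3157], [-0.9999, -0.0018, 0.0117]] f [-0.08 -0.88  0.28] m [ 0.04 -0.01  0.03] op 0.0372 q [-0.105 -0.156  1.846  0.004  1.463  1.787]
[456.72 158.71 178.51]
pin px [269.02864034 104.37030016] coil [257.29931946 163.53504281]
blob (108, 350, 356, 29) u 224.7 271.9 n -92.6 337.4
blob (244, 67, 27, 107) u 480.1 571.7 n 146.8 170.8
hole (250, 154, 14, 16) u 484.0 498.0 n 153.0 165.2
blob (266, 50, 7, 43) u 552.0 584.8 n 146.7 151.9
480 [159.1]
486 [151.6, 165.2]
492 [150.8, 168.1]
498 [158.2]
504 [149.6, 163.9]
510 [149.8, 162.1]
516 [148.9, 159.4]
522 [149.5, 157.1]
528 [149.6, 157.1]
534 [159.1]
540 [160.9]
546 [160.0]
552 [149.6, 158.0]
558 [149.4, 158.0]
564 [149.0, 161.5]
570 [149.6, 164.9]
576 [149.2]
582 [149.9]
```

```bash
python3 - <<'E'
from h import *
a=load('scene0')['pixels'];c=cam('scene');d=cv2.absdiff(a,c['pixels']).max(2)>50
k=cv2.morphologyEx(d.astype(np.uint8),cv2.MORPH_OPEN,np.ones((2,2)));n,l,s,ce=cv2.connectedComponentsWithStats(k)
print([(r[:4].tolist()) for r in s[1:] if r[4]>8])
st();print(close_job())
E
```

```text
[[42, 0, 156, 86], [218, 0, 6, 13], [210, 0, 58, 83], [265, 0, 9, 60], [277, 0, 10, 68], [232, 11, 23, 8], [219, 14, 9, 28], [215, 31, 4, 5], [71, 81, 21, 11], [94, 81, 6, 9], [102, 85, 14, 20], [250, 94, 8, 24], [67, 96, 27, 21], [215, 119, 18, 8], [234, 118, 23, 16], [81, 121, 8, 8], [221, 125, 7, 5], [120, 127, 5, 3], [237, 131, 5, 4], [113, 132, 10, 2], [266, 132, 6, 7], [108, 137, 7, 2], [229, 136, 12, 12], [251, 136, 4, 3], [77, 139, 10, 3], [94, 138, 10, 2], [249, 140, 17, 10], [96, 143, 7, 2], [105, 142, 7, 2], [65, 144, 4, 3], [70, 145, 7, 2], [172, 151, 11, 7], [82, 157, 6, 4], [97, 156, 4, 3], [184, 180, 14, 20], [321, 183, 15, 14], [240, 185, 8, 8], [228, 186, 10, 5], [234, 197, 8, 5]]
t 32.15 p [0.4833 0.0022 0.1779] 
R [[-0.0117, -0.316, -0.9487], [0.0056, -0.9488, 0.3159], [-0.9999, -0.0016, 0.0129]] f [-1.02  0.72 -0.49] m [ 0.03 -0.01  0.06] op 0.0373 q [-0.105 -0.155  1.846  0.004  1.463  1.787]
the job is handed in; nothing more can be done
None
```

The roller is on the hub and the smallest R-clip is home through the pin. I handed the job in at 32 s with the gripper clear. No verdict was reported.

- **Roller:** I lowered it over the pin with about 6 N of side force, which I eased off. It met the hub at about 5 N, at the expected height, and I let go there.
- **Finding the hole:** I felt for the pin's top with the clip's leg at under 3 N. That put the hole about 80.5 mm above the bench. The leg then went in without resistance.
- **Snapping home:** The highest reading while riding over was about 11 N, after which the force dropped and the clip pulled itself in. Forces were read only at the end of each move.
- **Last checks:** After release, the leg tip was about 43 mm past the pin's axis, against 42.5 mm nominal. The bent leg's seat was beside the pin and closed again.

**Not fully certain:**
- While seating the clip I went about 1.5 mm past home and backed off 1.2 mm. The along-pin position is good to about 1 mm.
- The tool had tilted about 0.7° during the push, so the clip may sit slightly tilted.
- Comparing scene pictures before and after, the changes were mostly the arm, its shadow and the moved parts. One small change, at about pixel (177,154), is next to one of the larger clips. I took it for the arm's shadow but did not check it.
- My picture allowance ran out, so the final seating was checked from measurements only, not by eye.

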